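Uncover one coin tube to the line and load it

ROBOT

A 6-joint arm with a two-finger parallel gripper is mounted at the origin on the work surface. World frame = base frame: x ahead of the robot, y to its left, z up, the work surface at z = 0. Lengths are in mm, angles in rad, forces in N, time in s.
With the tool pointing down it reaches from about 400 to 925 mm from the base axis. Payload 3.4 kg.
Tool frame: the origin (TCP) lies at the very end of the fingers, on their centre line; the grasp point (between the pads) lies 19 mm behind it; z points along the fingers, y is the direction in which the jaws open and shut (so a half turn about z gives the same grasp; the last joint's range is limited). The gripper opens to 85 mm and grips with 20 to 120 N. Pads are 22 mm wide; open, the fingers measure 114 mm over their backs; the gripper's body (76 mm by 85 mm) begins 54 mm behind the grasp point. The pads swing forward as they close: fully open they stand 13 mm farther back than shut.
Start: joints at [-0.073, 0.307, 1.506, -0, 1.328, -0.073], TCP at [575.005, -0.025, 196.805] pointing down, gripper open.
Joint ranges: [-3.12, 3.12], [-1.05, 2.28], [0.14, 2.33], [-1.42, 4.57], [0.1, 2.73], [-2.68, 2.68]. Speed limits (rad/s): [2.57, 2.57, 3.14, 3.14, 3.14, 3.14].

INTERFACE

Orientations are given as a 3x3 rotation matrix whose columns are the frame's x, y, z axes.
In Python, from workcell import arm, cams gives the robot as it stands.
- The arm moves only by the tool apply_moves, never from a script. Its argument "motion" is a list that holds one entry, the list of rows, each a list of 7 numbers: the shift along the world's x, y, z in m, then the turn, a rotation vector about the world's x, y, z in rad, then the finger opening in m, from 0 to 0.0854. In form: [[[dx, dy, dz, rx, ry, rz, jaw], ...]]. A call has 1 to 20 rows; each row shifts and turns the pose as measured when the row begins; what a row does not reach is not made up. A row lasts 1/8 s, in which the tool goes at most 62.5 mm and 10.7 degrees, less where a joint would pass 70% of its speed; a pose out of reach is approached as far as the arm can. A call with a gripper value outside its range is refused whole. The fingers move at their own pace and stop on an object; "squeeze" is the grip in N (left out, the last holds). Time passes only in rows, so rows that do not move let the fingers close. It gives the time, the measured TCP pose, the force and the opening at its end, in the units of the state.
- arm.read_state(): the state, without advancing time (a new reading comes with each control period).
- cams.grab_frame(name): name is "scene" or "side" or "wrist"; returns the picture (420x560x3 uint8, red, green, blue); there is no depth.
- cams.camera_info(name): a dict with "fx", "fy", "cx", "cy" (pixels), "extrinsics" (4x4, takes a point from camera to world coordinates); the wrist camera has in their place "mount" (4x4, takes a point from camera to tool coordinates, whose origin is the TCP and whose axes are the flange's). Camera axes: x right, y up, looking along -z (the intrinsics and any distortion apply to the point x, -y, -z); pixel columns grow to the right and rows downward; lengths in mm; the calibration is good to about 2 mm. A picture is of the moment at which its call begins: read the wrist's pose just before it. camera_info takes no time and is no camera call.
- arm.job_done(): hands the job in, once; it reports no verdict.
The state is a dict: "clock": time; "joint_pos": joint angles; "joint_velocities": joint speeds; "tau": joint torques, N m; "eef_pos": TCP position; "eef_rot": TCP orientation; "force": force on the tool from outside, world axes, zero at the start; "torque": the same for the moment, N m; "finger_gap": finger opening in mm.
Only numpy, scipy, OpenCV 4.12 (cv2) and the standard library are available. Lean on these libraries where they do the work, as an engineer would, in place of code of your own. Each camera call takes 0.05 s, during which the arm holds its last target.

TASK

Load the roll of coins into the empty end tube of the coin sorter. With light fingertip pressure on top of the thin sliding cover, push it back until its red edge meets the scribed line on the rails and stop there, since there is no stop and the loaded tubes behind the line must stay covered; then stand the roll in the uncovered tube, fully home, and let go, leaving the cover at the line and everything else on the dresser where it is.

Things in the scene. Friction and masses are not known exactly. Their poses are not given: they have to be found in the camera images.
- sorter: Chrome coin sorter, fixed, 92 x 244 mm, 72 to 87 mm high, over a felt pad; origin under its centre on the dresser top, y along its length. Four upright tubes in a row under a flat deck. It stands on four screw feet whose setting no reading shows: they raise all of it 0 to 7 mm above the heights given here, and slope it up towards +y (from y -115 mm) by a further 0 to 30 mm per m of y.
- tube_mouth (a point): Middle of the empty end tube's mouth at the deck top, 66 mm up (x 0, y -88 mm of the sorter) with the feet right down; sloped, it lies up to 2 mm further to -y. Round, 32 mm wide, small chamfer; covered at the start. Its sprung follower starts 24 mm below the deck; the roll's weight alone sinks it to 36 mm, which is home. The next three tubes, towards +y, hold coins on springs.
- line (a point): Middle of the black scribed line, 1.8 mm wide, across both rails (x 0, y -66 mm of the sorter), at the height of the cover's top, 69.5 mm with the feet right down. The rails run along y on both sides of the cover; the gap between their lips is 52 mm wide and the lips stand 3 mm above the cover. An end bar at y -122 to -111 mm is flush with the cover's top.
- cover (a joint): Travel of the cover towards the sorter's +y, in m; 0 = closed, on the end bar. Dark springy sheet (gives 0.7 mm at 10 N) 56 x 150 x 3 mm, at y -111 to +39 mm when closed, red at its -y edge; no grip. At 0.045 the edge meets the line's middle; past 0.050 the next tube opens. Slides at 4 N, stays where left; dragged by closed fingertips pressing 8 to 12 N (lighter slips); over 16 N bends it.
- follower (a joint): How far the brass follower in the empty tube has been lowered against its light spring (about 1 N), in m: 0 = up, as at the start; 0.012 = fully down, which the weight of the roll standing on it does.
- roll: Paper-wrapped roll of coins with an orange band, 26 mm in diameter, 72 mm long, 0.18 to 0.28 kg, standing upright on the dresser on the -y side of the sorter; origin at the centre of its underside, z along its length. Home in the tube, 36 mm of it shows above the deck.
- key_dish: Round blue ceramic ashtray with keys, 124 mm wide, 30 mm high; origin under its centre. Leave alone.
- wallet_tray: Black plastic tray with a wallet, 170 x 230 x 28 mm; origin under its centre. Leave alone.
- paperweight: Glass dome, 80 mm wide, 46 mm high; origin under its centre. Leave alone.
- cologne: Amber glass cologne bottle, 34 x 56 mm, 110 mm high; origin under its centre. Leave alone.
- polish_tin: Round shoe polish tin, 86 mm wide, 27 mm high; origin under its centre. Leave alone.
- shoe_brush: Wooden shoe brush, 150 x 56 x 34 mm; origin under its centre. Leave alone.
Things that resemble listed ones, but are neither listed nor needed, are in the scene too. Of the things like the roll, leave any that is yellow; of the rest the larger one is meant.

How it is judged (in metres and radians):
On the way:
1. The cover's edge is on the scribed line and at rest, nothing touching it (value of joint cover between 0.043 and 0.047 m and velocity of joint cover between -0.003 and 0.003 m/s and contact force between anything else and cover below 0.3 N), for 0.3 s.
At the end, for the whole second after the job is handed in: The cover's red edge is within 2 mm of the scribed line's middle; the roll stands in the empty end tube (within 10 mm of its middle), with the follower under it lowered to within 3 mm of fully down, less than 0.3 rad from upright, released and at rest (value of joint cover between 0.043 and 0.047 m and value of joint follower above 0.009 m and z of roll in the frame of sorter below 0.044 m and y of roll in the frame of sorter between -0.098 and -0.078 m and x of roll in the frame of sorter between -0.01 and 0.01 m and angle between roll's own z axis and vertical below 0.3 rad and linear speed of roll below 0.01 m/s); the robot touches nothing.
It fails at once if The cover is pressed or pushed with more than 16 N (contact force between anything else and cover above 16 N).
It fails at once if The cover goes more than 5 mm past the line, uncovering the next loaded tube (value of joint cover above 0.05 m).
It fails at once if The roll of coins is tipped over (angle between roll's own z axis and vertical above 0.7 rad).
It fails at once if Another thing on the dresser is moved by more than 15 mm (distance of any of key_dish, wallet_tray, paperweight, cologne, polish_tin, shoe_brush from where it was at the start of the episode above 0.015 m).
It also fails if it takes over 64 s, if anything falls off the work surface, if the arm or the gripper's body presses on something with over 40 N, if the wrist force passes 120 N, or if a joint passes its speed limit or range.

## Working session

There is one attempt and no reset: what is moved stays moved. The work goes in short steps, Python scripts to look and compute and a tool call to move; the robot and the scene stay as the last step left them, time stands still between calls to the robot, and variables do not carry over. Pictures are saved under pics/ and viewed, and the job is handed in when it is done.

Besides the shell and the picture viewer there is one more tool, called after "Request:" in YAML: its name, and indented under it one key for each argument. apply_moves: Moves the arm, as the interface text tells. Its arguments: {"type":"object","properties":{"motion":{"type":"array"},"squeeze":{"type":"number"}},"required":["motion"]}

```bash
ls; mkdir -p pics; cat > h.py <<'E'
import numpy as np,cv2
from workcell import arm,cams
def save(n,img): cv2.imwrite(f'pics/{n}.png',cv2.cvtColor(img,cv2.COLOR_RGB2BGR))
def load(n): return cv2.cvtColor(cv2.imread(f'pics/{n}.png'),cv2.COLOR_BGR2RGB)
E
python3 - <<'E'
from h import *
print(arm.read_state())
for n in ['scene','side','wrist']:
    print(n,cams.camera_info(n)); save(n+'0',cams.grab_frame(n))
E
```

```text
pics
{'clock': 0.0, 'joint_pos': array([-7.35025353e-02,  3.07585194e-01,  1.50768291e+00, -1.14668353e-05,
        1.32841240e+00, -7.35416929e-02]), 'joint_velocities': array([-0.00087596, -0.00238367, -0.00032548,  0.00067643,  0.00129156,
       -0.0007345 ]), 'tau': array([-2.40806599e-03, -4.57556927e+01, -2.51919490e+01, -3.95127336e-04,
        1.32516641e-02, -2.41733758e-06]), 'eef_pos': array([5.74219804e+02, 2.69393593e-02, 1.95870552e+02]), 'eef_rot': array([[-4.17732701e-05,  9.99997830e-01, -2.08303418e-03],
       [ 9.99999989e-01,  4.20696159e-05,  1.42222838e-04],
       [ 1.42310162e-04, -2.08302821e-03, -9.99997820e-01]]), 'force': array([-0.00855711, -0.0328485 ,  0.30146373]), 'torque': array([ 0.00584998, -0.00577996,  0.03352123]), 'finger_gap': 85.57257986799267}
scene {'fx': 422.2618116454783, 'fy': 422.2618116454783, 'cx': 281.4001170870161, 'cy': 206.19374774457845, 'extrinsics': array([[-2.07317899e-01, -5.44438882e-01,  8.12776471e-01,
         1.45417931e+03],
       [ 9.78273625e-01, -1.15325597e-01,  1.72280938e-01,
         1.94668237e+02],
       [-
[... 384 characters left out ...]
3015e-01,  7.13938164e-01, -6.35597229e-01,
        -6.70426020e+02],
       [-1.19719022e-02,  6.62139223e-01,  7.49285208e-01,
         8.47502206e+02],
       [ 0.00000000e+00,  0.00000000e+00,  0.00000000e+00,
         1.00000000e+00]])}
wrist {'fx': 371.4419932906519, 'fy': 371.4419932906519, 'cx': 276.8658692448852, 'cy': 214.34864055307227, 'mount': array([[-1.27956206e-03,  9.46363515e-01,  3.23101316e-01,
         8.31794534e+01],
       [ 9.99998963e-01,  1.42438656e-03, -2.11781074e-04,
        -6.19601774e-01],
       [-6.60643054e-04,  3.23100710e-01, -9.46364356e-01,
        -1.77754173e+02],
       [ 0.00000000e+00,  0.00000000e+00,  0.00000000e+00,
         1.00000000e+00]])}
```

View pics/scene0.png

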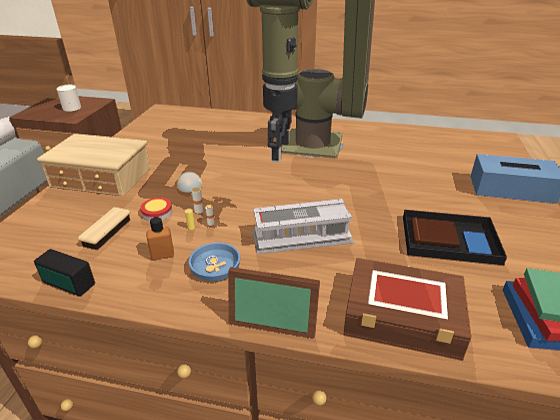

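View pics/side0.png

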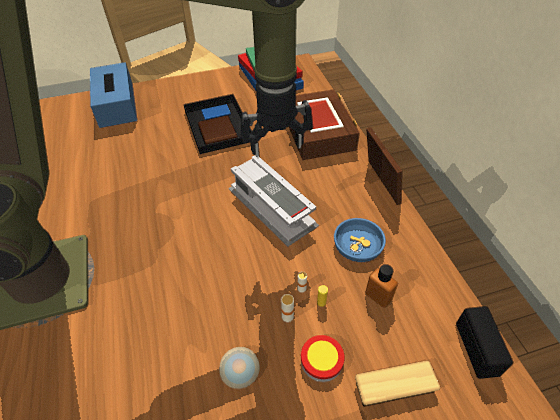

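View pics/wrist0.png

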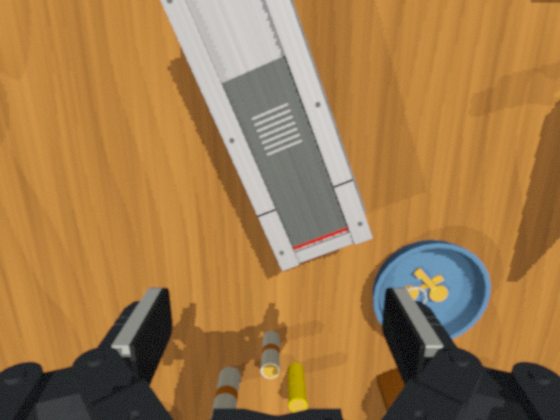

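The wrist view shows the sorter with its red edge at about (320,239) and the scribed lines at (266,212) and (343,183). In the side view there are three roll-like things: banded at (288,308), a smaller banded one at (302,283), and yellow at (322,296). I'll enlarge a crop to confirm which is meant.

```bash
python3 - <<'E'
from h import *
a=cv2.resize(load('side0')[260:340,250:350],(500,400),interpolation=cv2.INTER_CUBIC)
b=cv2.resize(load('scene0')[165:240,165:240],(400,400),interpolation=cv2.INTER_CUBIC)[:, :300]
save('crop0',np.hstack([a,b]))
w=load('wrist0'); save('cropw0',cv2.resize(w[140:290,220:400],None,fx=4,fy=4,interpolation=cv2.INTER_CUBIC))
E
```

```text
(no output)
```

View pics/crop0.png

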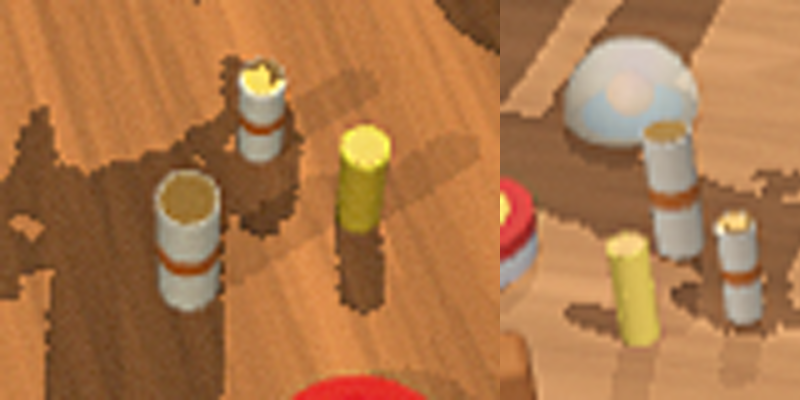

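View pics/cropw0.png

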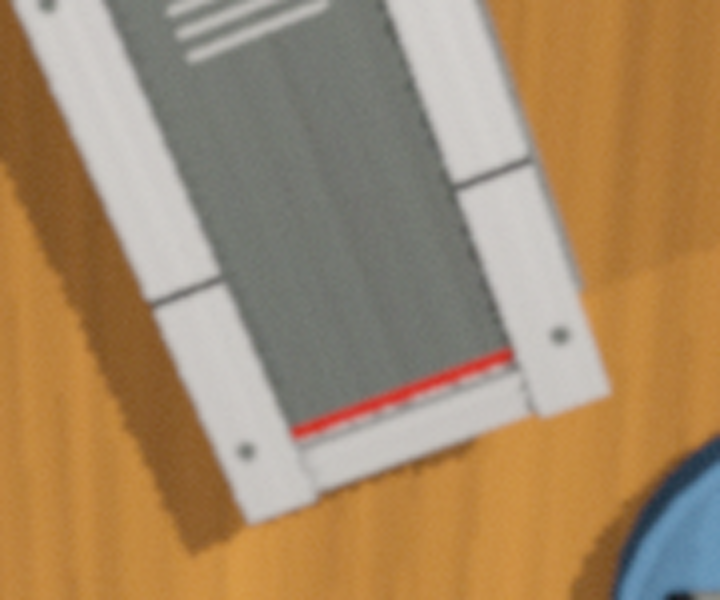

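The roll meant is the larger banded one: side (288,308), scene (198,200). The yellow one is excluded, and the other banded one is smaller. Next I'll work out positions.

```bash
cat >> h.py <<'E'
from scipy.spatial.transform import Rotation as R
def ray(n,uv,st=None):
    c=cams.camera_info(n)
    d=np.array([(uv[0]-c['cx'])/c['fx'],-(uv[1]-c['cy'])/c['fy'],-1])
    if n=='wrist':
        T=np.eye(4);T[:3,:3]=st['eef_rot'];T[:3,3]=st['eef_pos'];E=T@c['mount']
    else:E=c['extrinsics']
    return E[:3,3],E[:3,:3]@d
def pl(n,uv,z,st=None):
    o,d=ray(n,uv,st);return o+d*(z-o[2])/d[2]
def proj(n,P,st=None):
    c=cams.camera_info(n)
    if n=='wrist':
        T=np.eye(4);T[:3,:3]=st['eef_rot'];T[:3,3]=st['eef_pos'];E=T@c['mount']
    else:E=c['extrinsics']
    p=np.linalg.inv(E)@np.append(P,1)
    return np.array([c['cx']+c['fx']*p[0]/-p[2],c['cy']-c['fy']*p[1]/-p[2]])
def tri(L):
    A=0;b=0
    for o,d in L:
        d=d/np.linalg.norm(d);M=np.eye(3)-np.outer(d,d);A=A+M;b=b+M@o
    p=np.linalg.solve(A,b);return p
E
python3 - <<'E'
from h import *
np.set_printoptions(precision=1,suppress=True)
st=arm.read_state();print(st['clock'],st['eef_pos'])
for z in (73,77):
    P={k:pl('wrist',v,z,st) for k,v in dict(Lin=(274.5,210),Rin=(334.5,186.5),Lout=(258.75,215.25),Rout=(352,179.75),redL=(293.25,248.25),redR=(347.75,228.25)).items()}
    print(z,P)
    print(np.linalg.norm(P['Lin']-P['Rin']),np.linalg.norm(P['Lout']-P['Rout']),'line-red',(P['redL']+P['redR'])/2-(P['Lin']+P['Rin'])/2)
t=tri([ray('side',(288,299.6)),ray('scene',(195.9,189.9))]);b=tri([ray('side',(287.6,317.4)),ray('scene',(198.75,211.5))])
print(t,b)
print(pl('side',(288,299.6),72),pl('scene',(195.9,189.9),72),pl('side',(287.6,317.4),0),pl('scene',(198.75,211.5),0))
s=load('side0'); save('crops',cv2.resize(s[140:250,220:330],None,fx=5,fy=5,interpolation=cv2.INTER_CUBIC))
s=load('scene0'); save('cropc',cv2.resize(s[190:260,240:360],None,fx=6,fy=6,interpolation=cv2.INTER_CUBIC))
E
```

```text
0.15 [574.4   0.  196.1]
73 {'Lin': array([571.7, -15.6,  73. ]), 'Rin': array([621.8,   5. ,  73. ]), 'Lout': array([558.2, -20.3,  73. ]), 'Rout': array([636. ,  10.7,  73. ]), 'redL': array([588.1, -51.2,  73. ]), 'redR': array([635.1, -32.3,  73. ])}
54.194353801966024 83.83449631896727 line-red [ 14.9 -36.4   0. ]
77 {'Lin': array([571.7, -14.3,  77. ]), 'Rin': array([621.2,   6. ,  77. ]), 'Lout': array([558.4, -18.9,  77. ]), 'Rout': array([635.2,  11.7,  77. ]), 'redL': array([587.9, -49.4,  77. ]), 'redR': array([634.3, -30.8,  77. ])}
53.473827962794445 82.71989827370815 line-red [ 14.7 -36.    0. ]
[ 515.7 -252.9   69.8] [ 514.3 -253.8   -5. ]
[ 516.9 -257.1   72. ] [ 515.6 -249.6   72. ] [ 515.3 -259.3    0. ] [ 517.8 -248.6    0. ]
```

View pics/crops.png

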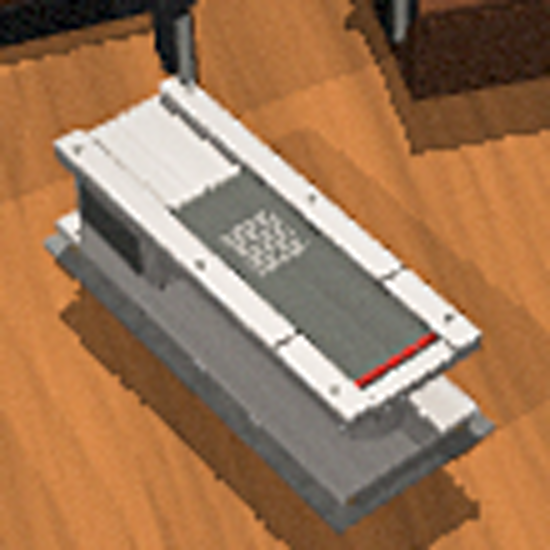

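View pics/cropc.png

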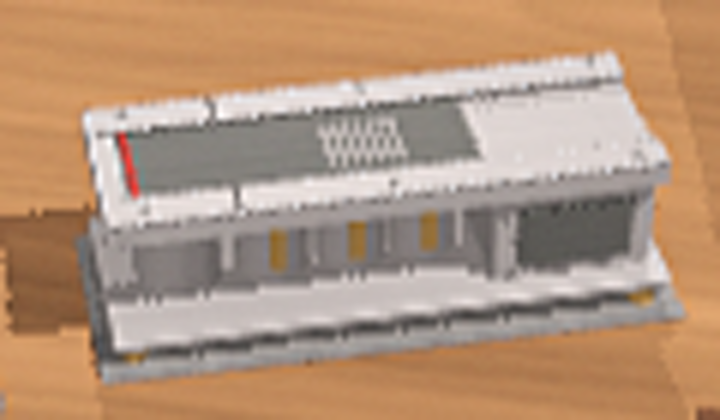

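Request:
apply_moves:
  motion:
    - [[0.001,0.002,-0.005,0,0,-0.174,0],[0.001,0.002,-0.005,0,0,-0.174,0],[0.001,0.002,-0.005,0,0,-0.174,0],[0.001,0.002,-0.005,0,0,-0.174,0],[0.001,0.002,-0.005,0,0,-0.174,0],[0.001,0.002,-0.005,0,0,-0.174,0],[0.001,0.002,-0.005,0,0,-0.174,0],[0.001,0.002,-0.005,0,0,-0.174,0],[0.001,0.002,-0.005,0,0,-0.174,0],[0.001,0.002,-0.005,0,0,-0.174,0],[0.001,0.002,-0.005,0,0,-0.174,0],[0,0.002,-0.005,0,0,-0.174,0],[0,0,-0.005,0,0,-0.174,0],[0,0,-0.005,0,0,-0.174,0]]
  squeeze: 40

```text
clock: 1.9
eef_pos: [581.6, 25.0, 118.9]
eef_rot: [[0.584, -0.811, -0.002], [-0.811, -0.584, 0.009], [-0.008, -0.003, -1.0]]
force: [0.9, 0.0, 0.5]
finger_gap: 0.1
```

Request:
apply_moves:
  motion:
    - [[0,0,0,0,0,0,0]]

```text
clock: 2.02
eef_pos: [580.9, 25.0, 118.2]
eef_rot: [[0.586, -0.811, -0.004], [-0.81, -0.586, 0.009], [-0.009, -0.002, -1.0]]
force: [0.3, 0.0, 0.3]
finger_gap: -0.3
```

Request:
apply_moves:
  motion:
    - [[0,0,0,0,0,0,0],[0,0,0,0,0,0,0]]

```text
clock: 2.28
eef_pos: [580.9, 25.0, 118.3]
eef_rot: [[0.59, -0.808, -0.004], [-0.808, -0.59, 0.009], [-0.009, -0.002, -1.0]]
force: [-0.3, -0.1, 0.5]
finger_gap: -0.3
```

```bash
python3 - <<'E'
from h import *
s=arm.read_state();print(s['clock'],s['eef_pos'],s['eef_rot'],s['joint_pos'],s['force'])
save('wrist1',cams.grab_frame('wrist'))
E
```

```text
2.275 [580.94375949  25.02181146 118.25411371] [[ 0.58950787 -0.80775161 -0.00422067]
 [-0.80770756 -0.58952064  0.00859686]
 [-0.00943229 -0.00165885 -0.99995414]] [-0.03549923  0.38645511  1.59692994  0.00919686  1.16274631  2.47195065] [-0.27494118 -0.14764051  0.51259479]
```

View pics/wrist1.png

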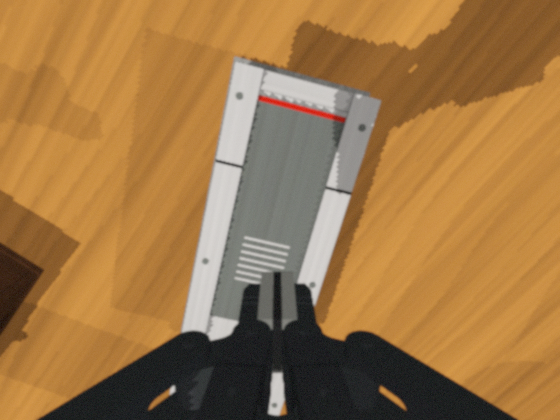

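The red edge runs (259,99)–(345,120) and the scribed lines end at (243,166) and (327,187). The closed fingertips are over the cover and both marks stay visible.

```bash
python3 - <<'E'
from h import *
np.set_printoptions(precision=1,suppress=True)
st=arm.read_state()
print('tcp px',proj('wrist',st['eef_pos'],st))
w=load('wrist1');save('cropw1',cv2.resize(w[50:210,190:390],None,fx=4,fy=3.75,interpolation=cv2.INTER_CUBIC))
for z in (73,77):
    P={k:pl('wrist',v,zz,st)[:2] for k,v,zz in [('Lin',(243,166),z),('Rin',(326.5,187),z),('redL',(259,99),z-3),('redR',(345,120),z-3)]}
    m=(P['Lin']+P['Rin'])/2;r=(P['redL']+P['redR'])/2
    print(z,P,m,r,np.linalg.norm(P['Lin']-P['Rin']),np.linalg.norm(m-r),(m-r)/np.linalg.norm(m-r),P['Rin']-P['Lin'])
E
```

```text
tcp px [276.1 254.9]
73 {'Lin': array([619.6,   6.5]), 'Rin': array([570.4, -13.1]), 'redL': array([634.1, -30.9]), 'redR': array([586.3, -51. ])} [595.   -3.3] [610.2 -41. ] 52.907942955804884 40.61407443423961 [-0.4  0.9] [-49.2 -19.5]
77 {'Lin': array([619.8,   5.5]), 'Rin': array([571.5, -13.6]), 'redL': array([634.1, -31.1]), 'redR': array([587.1, -50.9])} [595.6  -4.1] [610.6 -41. ] 51.95575946192028 39.880528293215924 [-0.4  0.9] [-48.3 -19.2]
```

View pics/cropw1.png

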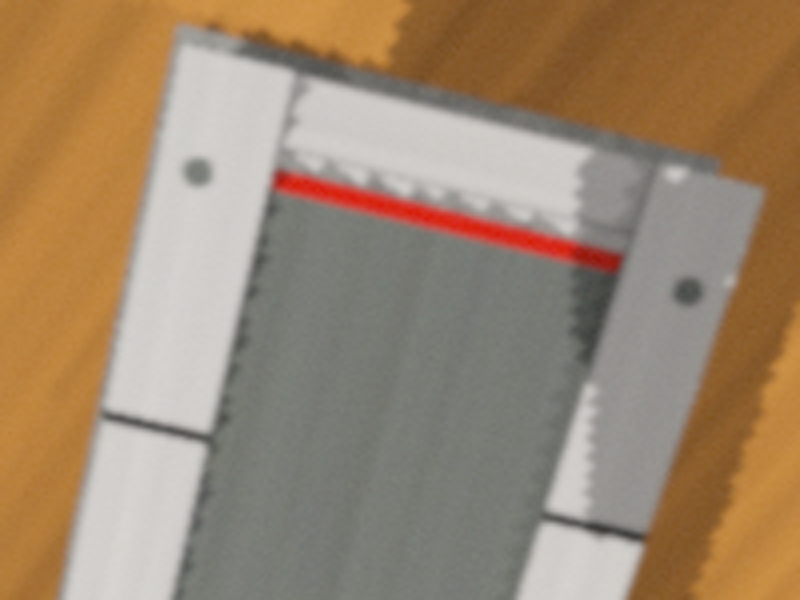

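Request:
apply_moves:
  motion:
    - [[0,0,-0.012,0,0,0,0],[0.001,0,-0.012,0,0,0,0],[0.001,0,-0.008,0,0,0,0],[0,0,-0.003,0,0,0,0],[0,0,0,0,0,0,0]]

```text
clock: 2.95
eef_pos: [582.6, 25.1, 80.1]
eef_rot: [[0.591, -0.807, -0.005], [-0.807, -0.591, 0.009], [-0.01, -0.001, -1.0]]
force: [0.2, 0.4, -0.1]
finger_gap: 0.1
```

Request:
apply_moves:
  motion:
    - [[0,0,-0.001,0,0,0,0]]

```text
clock: 3.08
eef_pos: [582.8, 25.0, 79.3]
eef_rot: [[0.59, -0.807, -0.005], [-0.807, -0.59, 0.009], [-0.01, -0.001, -1.0]]
force: [-0.4, 0.5, -0.3]
finger_gap: -0.0
```

Request:
apply_moves:
  motion:
    - [[0,0,-0.001,0,0,0,0]]

```text
clock: 3.2
eef_pos: [583.1, 25.0, 78.5]
eef_rot: [[0.591, -0.807, -0.004], [-0.807, -0.591, 0.009], [-0.009, -0.002, -1.0]]
force: [-0.0, 0.2, -0.6]
finger_gap: 0.3
```

Request:
apply_moves:
  motion:
    - [[0,0,-0.0006,0,0,0,0]]

```text
clock: 3.32
eef_pos: [583.3, 25.0, 78.1]
eef_rot: [[0.591, -0.807, -0.004], [-0.807, -0.591, 0.009], [-0.009, -0.002, -1.0]]
force: [0.0, -0.3, 0.0]
finger_gap: -0.1
```

Request:
apply_moves:
  motion:
    - [[0,0,-0.0006,0,0,0,0]]

```text
clock: 3.45
eef_pos: [583.4, 25.0, 77.7]
eef_rot: [[0.591, -0.807, -0.003], [-0.807, -0.591, 0.009], [-0.009, -0.002, -1.0]]
force: [-0.4, -0.8, -0.0]
finger_gap: 0.3
```

Request:
apply_moves:
  motion:
    - [[0,0,-0.0006,0,0,0,0]]

```text
clock: 3.58
eef_pos: [583.5, 25.0, 77.2]
eef_rot: [[0.591, -0.807, -0.003], [-0.807, -0.591, 0.009], [-0.009, -0.003, -1.0]]
force: [0.4, 0.5, 0.1]
finger_gap: 0.0
```

Request:
apply_moves:
  motion:
    - [[0,0,-0.0006,0,0,0,0]]

```text
clock: 3.7
eef_pos: [583.5, 25.0, 76.6]
eef_rot: [[0.59, -0.807, -0.003], [-0.807, -0.591, 0.009], [-0.009, -0.003, -1.0]]
force: [-0.1, -0.4, -0.2]
finger_gap: -0.4
```

Request:
apply_moves:
  motion:
    - [[0,0,-0.0006,0,0,0,0]]

```text
clock: 3.82
eef_pos: [583.5, 25.0, 76.0]
eef_rot: [[0.591, -0.807, -0.003], [-0.807, -0.591, 0.009], [-0.009, -0.003, -1.0]]
force: [-0.5, -0.0, -0.4]
finger_gap: -0.0
```

Request:
apply_moves:
  motion:
    - [[0,0,-0.0006,0,0,0,0]]

```text
clock: 3.95
eef_pos: [583.5, 25.0, 75.3]
eef_rot: [[0.59, -0.807, -0.003], [-0.807, -0.59, 0.009], [-0.009, -0.003, -1.0]]
force: [1.0, -0.9, -0.7]
finger_gap: 0.2
```

Request:
apply_moves:
  motion:
    - [[0,0,-0.0005,0,0,0,0]]

```text
clock: 4.08
eef_pos: [583.5, 25.0, 74.7]
eef_rot: [[0.59, -0.807, -0.003], [-0.807, -0.59, 0.009], [-0.009, -0.003, -1.0]]
force: [-0.8, -0.6, 0.7]
finger_gap: 0.0
```

Request:
apply_moves:
  motion:
    - [[0,0,-0.0004,0,0,0,0]]

```text
clock: 4.2
eef_pos: [583.4, 25.0, 74.3]
eef_rot: [[0.591, -0.807, -0.003], [-0.807, -0.591, 0.009], [-0.009, -0.002, -1.0]]
force: [-0.1, -0.1, 0.1]
finger_gap: 0.2
```

Request:
apply_moves:
  motion:
    - [[0,0,-0.0004,0,0,0,0]]

```text
clock: 4.32
eef_pos: [583.5, 25.0, 73.8]
eef_rot: [[0.59, -0.807, -0.003], [-0.807, -0.59, 0.009], [-0.009, -0.002, -1.0]]
force: [0.4, 0.9, -0.6]
finger_gap: 0.4
```

Request:
apply_moves:
  motion:
    - [[0,0,-0.0004,0,0,0,0]]

```text
clock: 4.45
eef_pos: [583.5, 25.0, 73.4]
eef_rot: [[0.591, -0.807, -0.003], [-0.807, -0.591, 0.009], [-0.009, -0.002, -1.0]]
force: [0.5, -0.6, 0.6]
finger_gap: -0.0
```

Request:
apply_moves:
  motion:
    - [[0,0,-0.0004,0,0,0,0]]

```text
clock: 4.58
eef_pos: [583.5, 25.0, 73.0]
eef_rot: [[0.591, -0.807, -0.003], [-0.807, -0.591, 0.009], [-0.009, -0.003, -1.0]]
force: [-0.4, 0.3, 1.0]
finger_gap: -0.2
```

Request:
apply_moves:
  motion:
    - [[0,0,-0.0004,0,0,0,0]]

```text
clock: 4.7
eef_pos: [583.5, 25.0, 72.6]
eef_rot: [[0.59, -0.807, -0.003], [-0.807, -0.59, 0.009], [-0.009, -0.003, -1.0]]
force: [0.1, -1.3, 0.7]
finger_gap: 0.2
```

Request:
apply_moves:
  motion:
    - [[0,0,-0.0004,0,0,0,0]]

```text
clock: 4.82
eef_pos: [583.5, 25.0, 72.2]
eef_rot: [[0.591, -0.807, -0.003], [-0.807, -0.591, 0.009], [-0.009, -0.003, -1.0]]
force: [-0.7, -0.3, 0.1]
finger_gap: -0.2
```

Request:
apply_moves:
  motion:
    - [[0,0,-0.0004,0,0,0,0]]

```text
clock: 4.95
eef_pos: [583.5, 25.0, 71.7]
eef_rot: [[0.591, -0.807, -0.003], [-0.807, -0.591, 0.009], [-0.009, -0.002, -1.0]]
force: [-0.5, 0.2, -0.5]
finger_gap: -0.0
```

Request:
apply_moves:
  motion:
    - [[0,0,-0.0004,0,0,0,0]]

```text
clock: 5.08
eef_pos: [583.5, 25.0, 71.3]
eef_rot: [[0.591, -0.807, -0.003], [-0.807, -0.591, 0.009], [-0.009, -0.003, -1.0]]
force: [0.0, -0.0, -0.1]
finger_gap: -0.1
```

Request:
apply_moves:
  motion:
    - [[0,0,-0.0004,0,0,0,0]]

```text
clock: 5.2
eef_pos: [583.5, 25.0, 70.9]
eef_rot: [[0.591, -0.807, -0.003], [-0.807, -0.591, 0.009], [-0.009, -0.003, -1.0]]
force: [-0.4, -0.4, 0.8]
finger_gap: 0.0
```

Request:
apply_moves:
  motion:
    - [[0,0,-0.0004,0,0,0,0]]

```text
clock: 5.32
eef_pos: [583.5, 25.0, 70.4]
eef_rot: [[0.591, -0.807, -0.003], [-0.807, -0.591, 0.009], [-0.009, -0.003, -1.0]]
force: [-0.1, 0.2, 1.0]
finger_gap: 0.2
```

Request:
apply_moves:
  motion:
    - [[0,0,-0.0004,0,0,0,0]]

```text
clock: 5.45
eef_pos: [583.5, 25.0, 70.0]
eef_rot: [[0.591, -0.807, -0.003], [-0.807, -0.591, 0.009], [-0.009, -0.003, -1.0]]
force: [0.2, -1.0, 1.2]
finger_gap: 0.0
```

Request:
apply_moves:
  motion:
    - [[0,0,-0.0004,0,0,0,0]]

```text
clock: 5.58
eef_pos: [583.5, 25.0, 69.6]
eef_rot: [[0.591, -0.807, -0.003], [-0.807, -0.591, 0.009], [-0.009, -0.003, -1.0]]
force: [0.3, 0.8, 0.6]
finger_gap: -0.2
```

```bash
python3 - <<'E'
from h import *
s=arm.read_state();print(s['clock'],s['eef_pos'],s['force'])
save('wrist2',cams.grab_frame('wrist'))
save('side2',cv2.resize(cams.grab_frame('side')[120:270,200:340],None,fx=4,fy=4,interpolation=cv2.INTER_CUBIC))
E
```

```text
5.575 [583.5302444   24.98219492  69.58690643] [0.34863726 0.75211347 0.62313801]
```

View pics/wrist2.png

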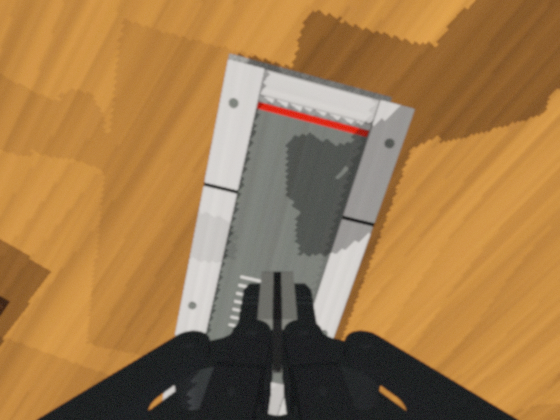

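View pics/side2.png

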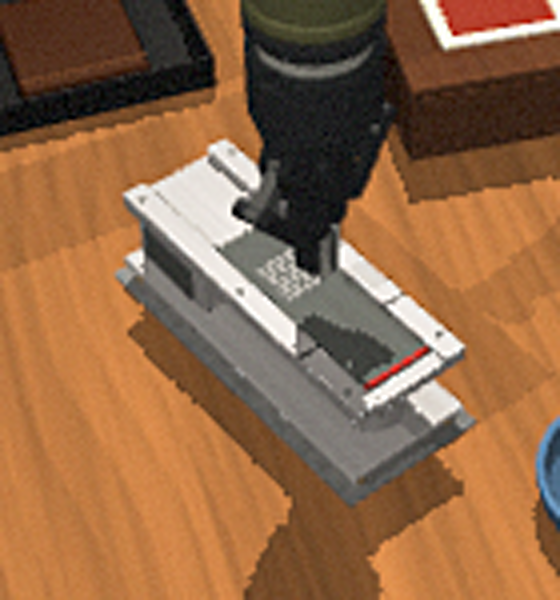

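Request:
apply_moves:
  motion:
    - [[0,0,-0.0004,0,0,0,0]]

```text
clock: 5.8
eef_pos: [583.5, 25.0, 69.2]
eef_rot: [[0.591, -0.807, -0.003], [-0.807, -0.591, 0.009], [-0.009, -0.003, -1.0]]
force: [0.4, -0.2, 0.2]
finger_gap: -0.0
```

Request:
apply_moves:
  motion:
    - [[0,0,-0.0004,0,0,0,0]]

```text
clock: 5.92
eef_pos: [583.5, 25.0, 68.7]
eef_rot: [[0.591, -0.807, -0.003], [-0.807, -0.591, 0.009], [-0.009, -0.002, -1.0]]
force: [0.5, -0.8, -0.1]
finger_gap: -0.0
```

Request:
apply_moves:
  motion:
    - [[0,0,-0.0004,0,0,0,0]]

```text
clock: 6.05
eef_pos: [583.5, 25.0, 68.3]
eef_rot: [[0.591, -0.807, -0.003], [-0.807, -0.591, 0.009], [-0.009, -0.003, -1.0]]
force: [-0.0, 0.7, -0.3]
finger_gap: -0.1
```

Request:
apply_moves:
  motion:
    - [[0,0,-0.0004,0,0,0,0]]

```text
clock: 6.18
eef_pos: [583.5, 25.0, 67.9]
eef_rot: [[0.591, -0.807, -0.003], [-0.807, -0.591, 0.009], [-0.009, -0.003, -1.0]]
force: [-0.0, 0.6, -0.2]
finger_gap: 0.4
```

Request:
apply_moves:
  motion:
    - [[0,0,-0.0004,0,0,0,0]]

```text
clock: 6.3
eef_pos: [583.5, 25.0, 67.4]
eef_rot: [[0.59, -0.807, -0.003], [-0.807, -0.59, 0.009], [-0.009, -0.002, -1.0]]
force: [0.6, 0.3, 0.2]
finger_gap: 0.0
```

Request:
apply_moves:
  motion:
    - [[0,0,-0.0004,0,0,0,0]]

```text
clock: 6.42
eef_pos: [583.5, 25.0, 67.0]
eef_rot: [[0.591, -0.807, -0.003], [-0.807, -0.591, 0.009], [-0.009, -0.003, -1.0]]
force: [-0.2, 0.6, -0.2]
finger_gap: 0.0
```

Request:
apply_moves:
  motion:
    - [[0,0,-0.0003,0,0,0,0]]

```text
clock: 6.55
eef_pos: [583.5, 25.0, 66.7]
eef_rot: [[0.591, -0.807, -0.003], [-0.807, -0.591, 0.009], [-0.009, -0.002, -1.0]]
force: [1.0, 0.6, 0.1]
finger_gap: 0.2
```

```bash
python3 - <<'E'
from h import *
np.set_printoptions(precision=1,suppress=True)
s=arm.read_state();print(s['eef_pos'],s['joint_pos'])
f=cams.grab_frame('side');save('side3',cv2.resize(f[150:230,230:330],None,fx=8,fy=7,interpolation=cv2.INTER_CUBIC))
f=cams.grab_frame('scene');save('scene3',cv2.resize(f[180:260,240:340],None,fx=8,fy=7,interpolation=cv2.INTER_CUBIC))
for z in (60,66.7,70,75):
    P=s['eef_pos'].copy();P[2]=z
    print(z,(proj('side',P)-[230,150])*[8,7],(proj('scene',P)-[240,180])*[8,7])
E
```

```text
[583.5  25.   66.7] [-0.   0.4  1.7  0.   1.   2.5]
60 [392.8 340.6] [376.3 272.4]
66.7 [392.5 327.9] [376.4 257.6]
70 [392.3 321.5] [376.5 250.2]
75 [392.  311.9] [376.6 239.1]
```

View pics/side3.png

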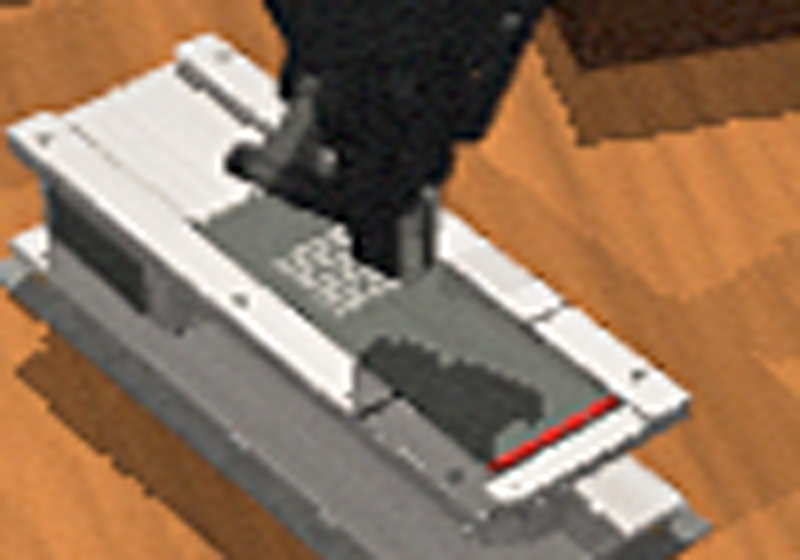

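View pics/scene3.png

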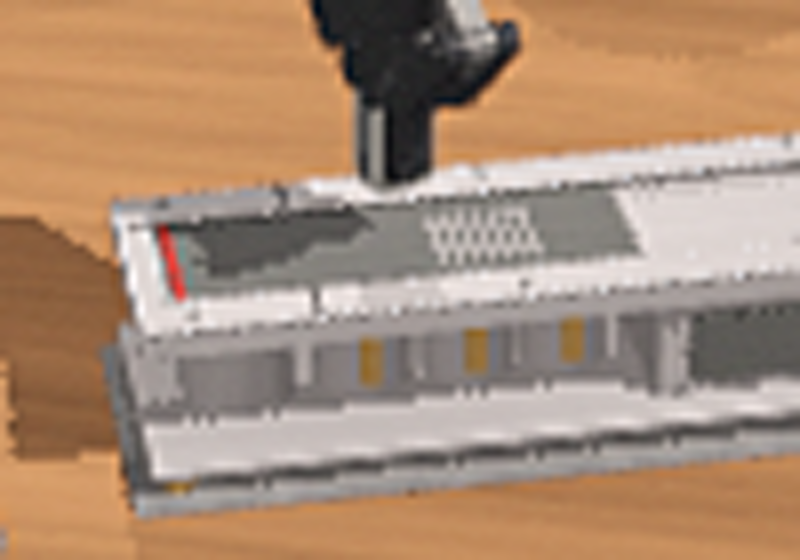

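```bash
python3 - <<'E'
from h import *
np.set_printoptions(precision=1,suppress=True)
s=arm.read_state()
for d in (0,-10,-15,-20,-25,-30,-40):
    for x in (0,11):
        print(d,x,proj('wrist',s['eef_pos']+s['eef_rot']@[x,0,d],s),end=' ')
    P=s['eef_pos']+s['eef_rot']@[0,0,d];print((proj('side',P)-[230,150])*[8,7],(proj('scene',P)-[240,180])*[8,7])
m=np.array([595.3,-3.7,75]);print((proj('side',m)-[230,150])*[8,7],(proj('scene',m)-[240,180])*[8,7])
E
```

```text
0 0 [276.1 254.9] 0 11 [276.  235.5] [392.3 327.9] [376.5 257.6]
-10 0 [276.  263.5] -10 11 [275.9 243.2] [392.  308.8] [376.5 235.3]
-15 0 [275.9 268.1] -15 11 [275.9 247.4] [391.8 299.1] [376.4 224. ]
-20 0 [275.9 273. ] -20 11 [275.9 251.8] [391.7 289.4] [376.4 212.7]
-25 0 [275.9 278.1] -25 11 [275.8 256.5] [391.5 279.6] [376.4 201.4]
-30 0 [275.8 283.5] -30 11 [275.8 261.4] [391.3 269.7] [376.4 189.9]
-40 0 [275.7 295.3] -40 11 [275.7 272.1] [391.  249.7] [376.3 166.9]
[456.5 361.7] [281.1 247.9]
```

```bash
python3 - <<'E'
from h import *
np.set_printoptions(precision=0,suppress=True)
s=arm.read_state()
for d in (-28,-32,-36,-40):
  for x in (11,-11):
   for y in (-10,10):
    P=s['eef_pos']+s['eef_rot']@[x,y,d];print(d,x,y,(proj('side',P)-[230,150])*[8,7],(proj('scene',P)-[240,180])*[8,7],proj('wrist',P,s))
E
```

```text
-28 11 -10 [440. 270.] [358. 216.] [253. 259.]
-28 11 10 [401. 304.] [332. 188.] [298. 259.]
-28 -11 -10 [382. 244.] [421. 201.] [254. 302.]
-28 -11 10 [343. 277.] [394. 173.] [297. 302.]
-32 11 -10 [440. 263.] [358. 207.] [253. 263.]
-32 11 10 [401. 296.] [332. 179.] [299. 263.]
-32 -11 -10 [382. 236.] [421. 192.] [254. 307.]
-32 -11 10 [342. 269.] [394. 164.] [298. 307.]
-36 11 -10 [440. 255.] [358. 198.] [252. 268.]
-36 11 10 [400. 289.] [332. 169.] [299. 268.]
-36 -11 -10 [382. 228.] [421. 183.] [253. 312.]
-36 -11 10 [342. 261.] [394. 155.] [298. 312.]
-40 11 -10 [440. 247.] [358. 188.] [252. 272.]
-40 11 10 [400. 281.] [331. 160.] [300. 272.]
-40 -11 -10 [382. 220.] [422. 174.] [253. 318.]
-40 -11 10 [342. 253.] [394. 146.] [299. 318.]
```

All three cameras put the actual fingertips about 39 mm behind the reported TCP: the side view has the tip corners at (405,280) and the wrist view at row 271. That also explains why there's been no contact. I'll descend allowing for it, watching the force.

Request:
apply_moves:
  motion:
    - [[0,0,-0.008,0,0,0,0],[0,0,-0.008,0,0,0,0],[0,0,-0.006,0,0,0,0],[0,0,0,0,0,0,0]]

```text
clock: 7.15
eef_pos: [582.9, 25.0, 42.6]
eef_rot: [[0.59, -0.807, -0.004], [-0.807, -0.591, 0.009], [-0.009, -0.002, -1.0]]
force: [-0.3, -0.6, -0.3]
finger_gap: 0.2
```

```bash
python3 - <<'E'
from h import *
s=arm.read_state();print(s['eef_pos'],s['force'])
f=cams.grab_frame('side');save('side4',cv2.resize(f[150:230,230:330],None,fx=8,fy=7,interpolation=cv2.INTER_CUBIC))
for d in (-36,-39):
    P=s['eef_pos']+s['eef_rot']@[11,10,d];print(d,P[2],(proj('side',P)-[230,150])*[8,7])
E
```

```text
[582.93450587  24.99766136  42.57707378] [-0.30552614 -0.59286879 -0.25329934]
-36 78.4555022464692 [399.9948136  336.42507537]
-39 81.45536383856734 [399.91971903 330.63142504]
```

View pics/side4.png

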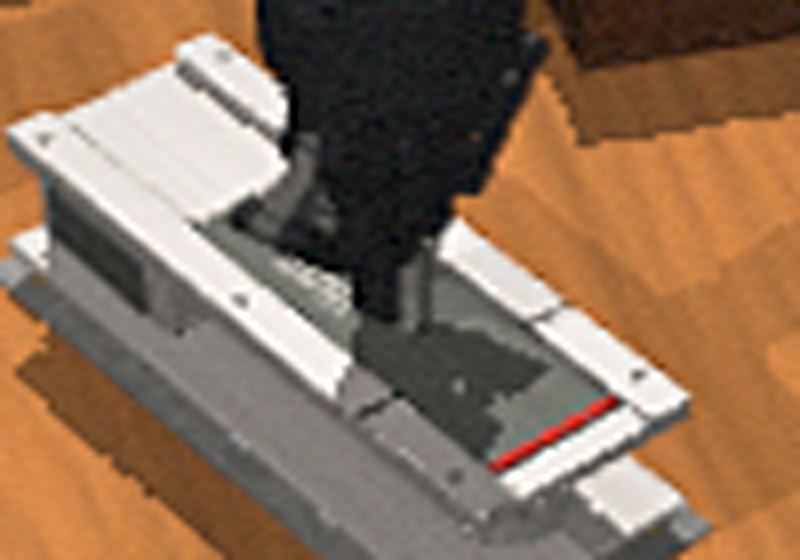

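Request:
apply_moves:
  motion:
    - [[0,0,-0.001,0,0,0,0]]

```text
clock: 7.32
eef_pos: [583.4, 25.0, 41.9]
eef_rot: [[0.59, -0.807, -0.003], [-0.807, -0.59, 0.009], [-0.009, -0.002, -1.0]]
force: [0.3, -0.3, 0.0]
finger_gap: -0.1
```

Request:
apply_moves:
  motion:
    - [[0,0,-0.0006,0,0,0,0]]

```text
clock: 7.45
eef_pos: [583.6, 25.0, 41.4]
eef_rot: [[0.591, -0.807, -0.003], [-0.807, -0.591, 0.009], [-0.009, -0.002, -1.0]]
force: [-0.7, 0.5, 0.1]
finger_gap: 0.3
```

Request:
apply_moves:
  motion:
    - [[0,0,-0.0005,0,0,0,0]]

```text
clock: 7.58
eef_pos: [583.8, 25.0, 41.1]
eef_rot: [[0.59, -0.807, -0.003], [-0.807, -0.59, 0.009], [-0.008, -0.003, -1.0]]
force: [0.8, -0.0, 0.6]
finger_gap: -0.2
```

Request:
apply_moves:
  motion:
    - [[0,0,-0.0005,0,0,0,0]]

```text
clock: 7.7
eef_pos: [583.9, 25.0, 40.7]
eef_rot: [[0.59, -0.807, -0.002], [-0.807, -0.59, 0.009], [-0.008, -0.003, -1.0]]
force: [0.2, 0.2, -0.6]
finger_gap: 0.2
```

Request:
apply_moves:
  motion:
    - [[0,0,-0.0005,0,0,0,0]]

```text
clock: 7.82
eef_pos: [583.9, 25.0, 40.3]
eef_rot: [[0.591, -0.807, -0.002], [-0.807, -0.591, 0.009], [-0.008, -0.003, -1.0]]
force: [-0.3, -0.5, 0.1]
finger_gap: -0.0
```

Request:
apply_moves:
  motion:
    - [[0,0,-0.0005,0,0,0,0]]

```text
clock: 7.95
eef_pos: [584.0, 25.0, 39.8]
eef_rot: [[0.591, -0.807, -0.002], [-0.807, -0.591, 0.008], [-0.008, -0.003, -1.0]]
force: [0.6, 0.5, 0.4]
finger_gap: 0.3
```

Request:
apply_moves:
  motion:
    - [[0,0,-0.0005,0,0,0,0]]

```text
clock: 8.07
eef_pos: [584.0, 25.0, 39.6]
eef_rot: [[0.591, -0.807, -0.002], [-0.807, -0.591, 0.008], [-0.008, -0.003, -1.0]]
force: [-0.7, 1.2, 4.3]
finger_gap: 0.1
```

Request:
apply_moves:
  motion:
    - [[0,0,-0.0005,0,0,0,0]]

```text
clock: 8.2
eef_pos: [584.0, 25.0, 39.5]
eef_rot: [[0.591, -0.807, -0.002], [-0.807, -0.591, 0.008], [-0.008, -0.004, -1.0]]
force: [-1.3, 0.4, 5.0]
finger_gap: -0.0
```

Request:
apply_moves:
  motion:
    - [[0,0,-0.0004,0,0,0,0]]

```text
clock: 8.32
eef_pos: [584.0, 25.0, 39.5]
eef_rot: [[0.591, -0.807, -0.002], [-0.807, -0.591, 0.009], [-0.008, -0.004, -1.0]]
force: [-2.0, -0.9, 5.5]
finger_gap: -0.0
```

Request:
apply_moves:
  motion:
    - [[0,0,-0.0004,0,0,0,0]]

```text
clock: 8.45
eef_pos: [584.0, 25.0, 39.5]
eef_rot: [[0.591, -0.807, -0.001], [-0.807, -0.591, 0.008], [-0.008, -0.004, -1.0]]
force: [-1.3, 0.0, 5.8]
finger_gap: -0.1
```

Request:
apply_moves:
  motion:
    - [[0,0,-0.0007,0,0,0,0]]

```text
clock: 8.57
eef_pos: [584.0, 25.0, 39.3]
eef_rot: [[0.591, -0.807, -0.001], [-0.807, -0.591, 0.008], [-0.007, -0.004, -1.0]]
force: [-2.8, -0.5, 7.6]
finger_gap: -0.2
```

Request:
apply_moves:
  motion:
    - [[0,0,-0.0009,0,0,0,0]]

```text
clock: 8.7
eef_pos: [584.0, 25.0, 39.2]
eef_rot: [[0.591, -0.807, -0.001], [-0.807, -0.591, 0.008], [-0.007, -0.004, -1.0]]
force: [-2.9, -0.6, 9.8]
finger_gap: -0.0
```

Request:
apply_moves:
  motion:
    - [[-0.00075,0.00185,-0.0008,0,0,0,0]]

```text
clock: 8.82
eef_pos: [584.0, 25.4, 39.3]
eef_rot: [[0.591, -0.806, 0.001], [-0.806, -0.591, 0.006], [-0.004, -0.004, -1.0]]
force: [-1.8, -4.6, 7.8]
finger_gap: 0.3
```

Request:
apply_moves:
  motion:
    - [[-0.00075,0.00185,-0.0008,0,0,0,0]]

```text
clock: 8.95
eef_pos: [583.9, 25.6, 39.4]
eef_rot: [[0.592, -0.806, 0.003], [-0.806, -0.592, 0.003], [-0.001, -0.004, -1.0]]
force: [-0.8, -4.8, 7.5]
finger_gap: -0.3
```

Request:
apply_moves:
  motion:
    - [[-0.0009,0.0022,-0.0008,0,0,0,0]]

```text
clock: 9.07
eef_pos: [583.7, 26.1, 39.4]
eef_rot: [[0.592, -0.806, 0.004], [-0.806, -0.592, 0.0], [0.002, -0.004, -1.0]]
force: [-1.1, -4.8, 6.2]
finger_gap: 0.0
```

Request:
apply_moves:
  motion:
    - [[-0.0013,0.0032,-0.0011,0.004,0.0015,0,0]]

```text
clock: 9.2
eef_pos: [583.2, 27.5, 39.3]
eef_rot: [[0.593, -0.805, 0.004], [-0.805, -0.593, 0.002], [0.001, -0.005, -1.0]]
force: [-2.3, -4.7, 9.2]
finger_gap: -0.3
```

Request:
apply_moves:
  motion:
    - [[-0.0013,0.0032,-0.0011,0.004,0.0015,0,0]]

```text
clock: 9.32
eef_pos: [582.7, 28.9, 39.3]
eef_rot: [[0.594, -0.805, 0.005], [-0.805, -0.594, 0.003], [0.001, -0.006, -1.0]]
force: [-3.0, -5.6, 10.2]
finger_gap: 0.4
```

```bash
python3 - <<'E'
from h import *
s=arm.read_state();print(s['eef_pos'],s['force'])
f=cams.grab_frame('wrist');save('w5',f);save('w5c',cv2.resize(f[50:290,170:430],None,fx=3,fy=2.5,interpolation=cv2.INTER_CUBIC))
E
```

```text
[582.6563702   28.93526985  39.26569746] [-3.02031166 -5.59879184 10.2405805 ]
```

View pics/w5c.png

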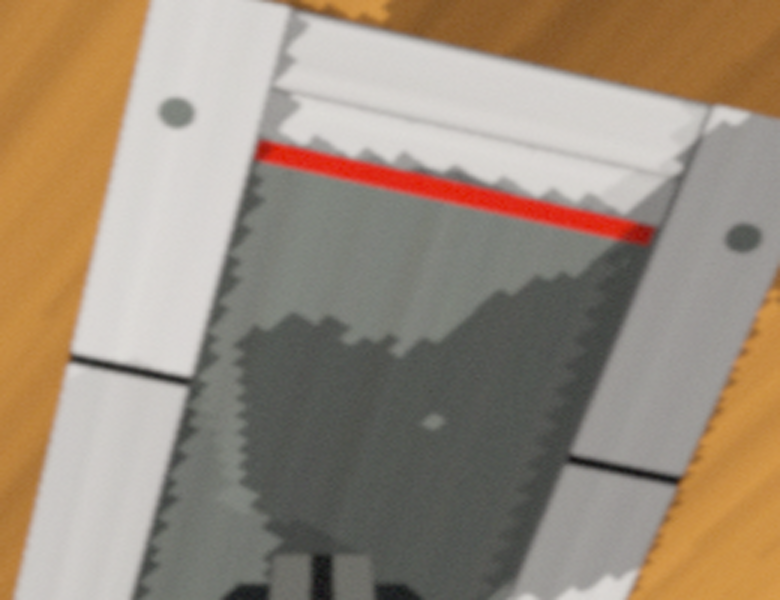

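```bash
cat >> h.py <<'E'
def gap(st,rl,rr,ll,lr,crop,zr):
    f=lambda p,z:pl('wrist',(crop[0]+p[0]/crop[2],crop[1]+p[1]/crop[3]),z,st)[:2]
    L,Rr=f(ll,zr),f(lr,zr);a,b=f(rl,zr-3),f(rr,zr-3)
    ax=(L-Rr)/np.linalg.norm(L-Rr);u=np.array([-ax[1],ax[0]])
    return np.linalg.norm(L-Rr),((L+Rr)/2-(a+b)/2)@u,(L+Rr)/2,u
E
python3 - <<'E'
from h import *
s=arm.read_state()
for z in (75,78,81):
    print(z,gap(s,(260,141),(653,228),(188,380),(570,459),(170,50,3,2.5),z))
E
```

```text
75 (np.float64(53.57317199885725), np.float64(38.07840538162771), array([595.09392927,  -2.97250365]), array([-0.3712277 ,  0.92854187]))
78 (np.float64(52.44167220925758), np.float64(37.27030964118653), array([595.84743864,  -3.7381262 ]), array([-0.3712277 ,  0.92854187]))
81 (np.float64(51.310172419657924), np.float64(36.462213900745425), array([596.600948  ,  -4.50374874]), array([-0.3712277 ,  0.92854187]))
```

Request:
apply_moves:
  motion:
    - [[-0.0018,0.0045,-0.001,0.005,0.002,0,0]]

```text
clock: 9.5
eef_pos: [581.5, 31.7, 39.4]
eef_rot: [[0.594, -0.804, 0.005], [-0.804, -0.594, 0.005], [-0.002, -0.007, -1.0]]
force: [-1.9, -4.8, 9.0]
finger_gap: 0.1
```

Request:
apply_moves:
  motion:
    - [[-0.0018,0.0045,-0.001,0.005,0.002,0,0]]

```text
clock: 9.62
eef_pos: [580.5, 34.5, 39.4]
eef_rot: [[0.595, -0.804, 0.004], [-0.804, -0.595, 0.008], [-0.004, -0.008, -1.0]]
force: [-1.7, -5.2, 9.0]
finger_gap: 0.5
```

Request:
apply_moves:
  motion:
    - [[-0.0018,0.0045,-0.001,0.005,0.002,0,0]]

```text
clock: 9.75
eef_pos: [579.4, 37.2, 39.4]
eef_rot: [[0.595, -0.804, 0.004], [-0.804, -0.595, 0.01], [-0.006, -0.009, -1.0]]
force: [-1.8, -6.4, 8.3]
finger_gap: -0.2
```

Request:
apply_moves:
  motion:
    - [[-0.0018,0.0045,-0.0011,0.003,0.002,0,0]]

```text
clock: 9.88
eef_pos: [578.4, 39.9, 39.4]
eef_rot: [[0.596, -0.803, 0.004], [-0.803, -0.596, 0.01], [-0.006, -0.009, -1.0]]
force: [-2.0, -5.9, 9.3]
finger_gap: 0.1
```

Request:
apply_moves:
  motion:
    - [[-0.0018,0.0045,-0.0011,0.003,0.002,0,0]]

```text
clock: 10.0
eef_pos: [577.3, 42.7, 39.4]
eef_rot: [[0.596, -0.803, 0.004], [-0.803, -0.596, 0.01], [-0.006, -0.009, -1.0]]
force: [-2.9, -5.0, 10.2]
finger_gap: 0.1
```

Request:
apply_moves:
  motion:
    - [[-0.0018,0.0045,-0.0011,0.003,0.002,0,0]]

```text
clock: 10.12
eef_pos: [576.1, 45.4, 39.4]
eef_rot: [[0.597, -0.802, 0.003], [-0.802, -0.597, 0.011], [-0.007, -0.009, -1.0]]
force: [-3.3, -5.9, 10.0]
finger_gap: 0.2
```

```bash
python3 - <<'E'
from h import *
s=arm.read_state();print(s['eef_pos'],s['force'])
f=cams.grab_frame('wrist');save('w6',f);save('w6c',cv2.resize(f[50:290,170:430],None,fx=3,fy=2.5,interpolation=cv2.INTER_CUBIC))
E
```

```text
[576.09668904  45.39660106  39.44959323] [-3.27749459 -5.86576011  9.97839271]
```

View pics/w6c.png

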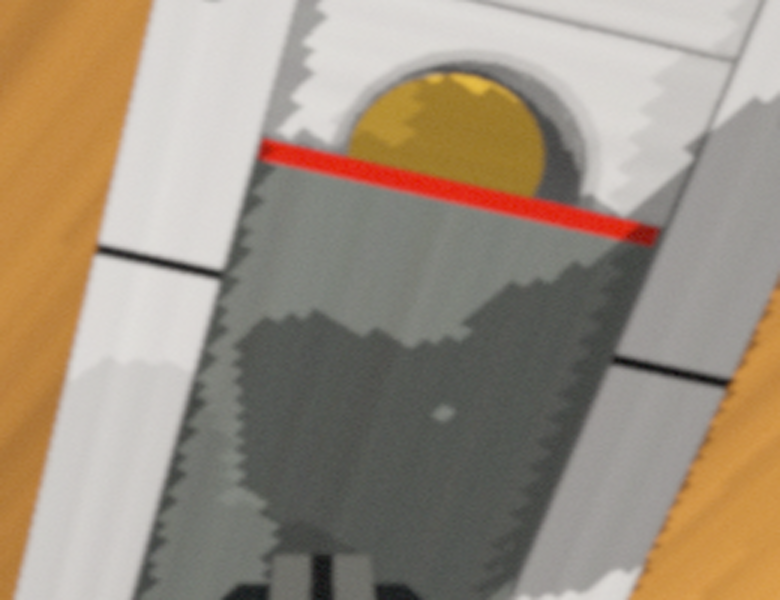

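The tube mouth is opening: the follower is visible at (450,150) in the crop. The red edge runs (262,140)–(658,226) and the line ends are at (220,272) and (616,359).

```bash
python3 - <<'E'
from h import *
s=arm.read_state()
for z in (77,79):
    print(z,gap(s,(262,140),(658,226),(220,272),(616,359),(170,50,3,2.5),z))
E
```

```text
77 (np.float64(52.84854311270712), np.float64(20.185524234624992), array([595.56290328,  -3.54399301]), array([-0.36991348,  0.92906621]))
79 (np.float64(52.09152931315694), np.float64(19.893561923510887), array([595.98077694,  -3.83316237]), array([-0.36991348,  0.92906621]))
```

```bash
python3 - <<'E'
from h import *
s=arm.read_state()
print(gap(s,(480,0),(733,60),(220,272),(616,359),(170,50,3,2.5),79))
print(gap(s,(606,30),(606,30),(220,272),(616,359),(170,50,3,2.5),79))
E
```

```text
(np.float64(52.09152931315694), np.float64(44.25750254641211), array([595.98077694,  -3.83316237]), array([-0.36991348,  0.92906621]))
(np.float64(52.09152931315694), np.float64(44.24178984923478), array([595.98077694,  -3.83316237]), array([-0.36991348,  0.92906621]))
```

Request:
apply_moves:
  motion:
    - [[-0.0018,0.0045,-0.0011,0.003,0.002,0,0]]

```text
clock: 10.3
eef_pos: [574.9, 48.5, 39.5]
eef_rot: [[0.597, -0.802, 0.003], [-0.802, -0.597, 0.011], [-0.007, -0.009, -1.0]]
force: [-1.6, -4.8, 9.1]
finger_gap: -0.2
```

Request:
apply_moves:
  motion:
    - [[-0.0018,0.0045,-0.0011,0.003,0.002,0,0]]

```text
clock: 10.42
eef_pos: [573.8, 51.2, 39.5]
eef_rot: [[0.598, -0.802, 0.003], [-0.802, -0.598, 0.011], [-0.008, -0.009, -1.0]]
force: [-2.4, -6.3, 9.7]
finger_gap: 0.1
```

Request:
apply_moves:
  motion:
    - [[-0.0018,0.0045,-0.0011,0.003,0.002,0,0]]

```text
clock: 10.55
eef_pos: [572.6, 54.0, 39.6]
eef_rot: [[0.599, -0.801, 0.002], [-0.801, -0.598, 0.012], [-0.008, -0.009, -1.0]]
force: [-1.9, -6.1, 9.6]
finger_gap: -0.0
```

Request:
apply_moves:
  motion:
    - [[-0.0018,0.0045,-0.0011,0.003,0.002,0,0]]

```text
clock: 10.68
eef_pos: [571.5, 56.8, 39.6]
eef_rot: [[0.599, -0.801, 0.002], [-0.801, -0.599, 0.012], [-0.008, -0.009, -1.0]]
force: [-1.6, -5.6, 10.0]
finger_gap: -0.1
```

Request:
apply_moves:
  motion:
    - [[-0.0018,0.0045,-0.0011,0.003,0.002,0,0]]

```text
clock: 10.8
eef_pos: [570.4, 59.6, 39.6]
eef_rot: [[0.6, -0.8, 0.002], [-0.8, -0.6, 0.012], [-0.009, -0.009, -1.0]]
force: [-1.9, -5.1, 9.2]
finger_gap: 0.0
```

```bash
python3 - <<'E'
from h import *
s=arm.read_state();print(s['eef_pos'],s['force'])
f=cams.grab_frame('wrist');save('w7',f);save('w7c',cv2.resize(f[50:290,170:430],None,fx=3,fy=2.5,interpolation=cv2.INTER_CUBIC))
E
```

```text
[570.35716354  59.61016783  39.64368942] [-1.8539384  -5.11973181  9.20728775]
```

View pics/w7c.png

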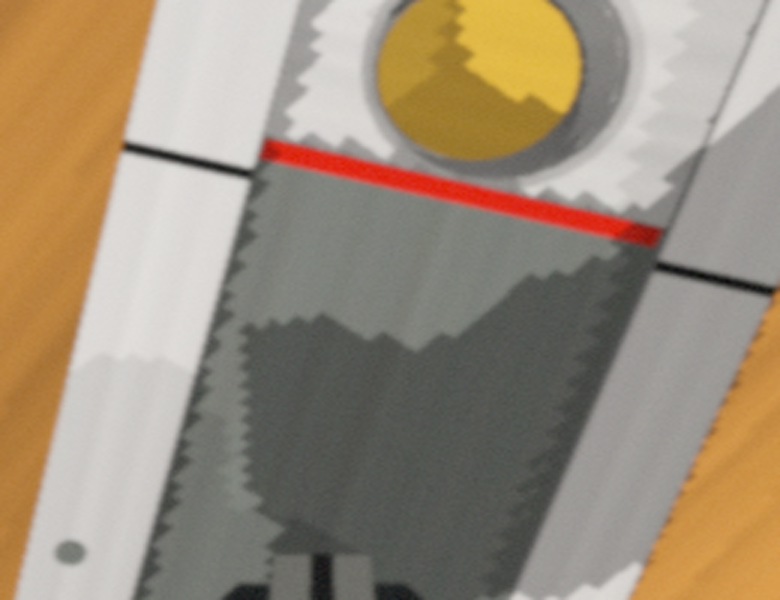

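```bash
python3 - <<'E'
from h import *
s=arm.read_state()
for z in (77,79):
    print(z,gap(s,(264,139),(661,227),(251,173),(658,266),(170,50,3,2.5),z))
E
```

```text
77 (np.float64(52.64126480783886), np.float64(5.1106780498713675), array([595.45933465,  -3.46609396]), array([-0.37158869,  0.92839746]))
79 (np.float64(51.8871423035726), np.float64(5.034583800739265), array([595.80355498,  -3.55465799]), array([-0.37158869,  0.92839746]))
```

Request:
apply_moves:
  motion:
    - [[-0.0018,0.0045,-0.0011,0.003,0.002,0,0]]

```text
clock: 10.98
eef_pos: [569.1, 62.7, 39.7]
eef_rot: [[0.6, -0.8, 0.001], [-0.8, -0.6, 0.013], [-0.01, -0.009, -1.0]]
force: [-2.5, -4.2, 9.9]
finger_gap: -0.2
```

Request:
apply_moves:
  motion:
    - [[-0.0011,0.0027,-0.0011,0.003,0.002,0,0]]

```text
clock: 11.1
eef_pos: [568.6, 63.8, 39.7]
eef_rot: [[0.601, -0.799, 0.001], [-0.799, -0.601, 0.013], [-0.01, -0.009, -1.0]]
force: [-1.8, -5.0, 9.2]
finger_gap: -0.1
```

```bash
python3 - <<'E'
from h import *
s=arm.read_state();print(s['eef_pos'],s['force'])
f=cams.grab_frame('wrist');save('w8',f);save('w8c',cv2.resize(f[50:190,230:430],None,fx=4,fy=4,interpolation=cv2.INTER_CUBIC))
E
```

```text
[568.64129493  63.80874438  39.72318704] [-1.84552049 -4.96842383  9.17513599]
```

View pics/w8c.png

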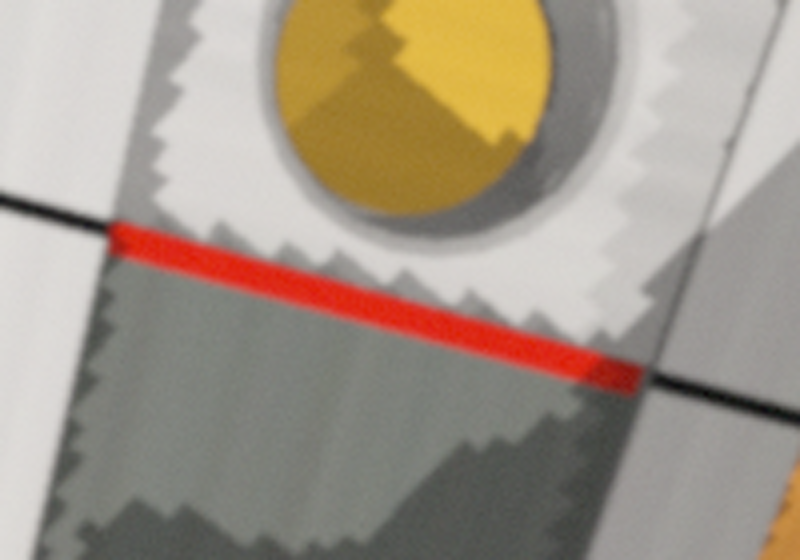

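```bash
python3 - <<'E'
from h import *
s=arm.read_state()
for z in (77,79):
    print(z,gap(s,(111,221),(644,367),(108,231),(651,379),(230,50,4,4),z))
E
```

```text
77 (np.float64(52.107432192126794), np.float64(0.6885882579807139), array([595.65667116,  -3.49829762]), array([-0.37654211,  0.9263995 ]))
79 (np.float64(51.360812016824035), np.float64(0.6757487190220965), array([595.97845671,  -3.5306866 ]), array([-0.37654211,  0.9263995 ]))
```

Only about 0.7 mm remains between the red outer edge and the line's middle, so I'll lift straight off.

Request:
apply_moves:
  motion:
    - [[0,0,0.004,0,0,0,0],[0,0,0.01,0,0,0,0],[0,0,0.015,0,0,0,0],[0,0,0,0,0,0,0]]

```text
clock: 11.65
eef_pos: [569.1, 64.0, 70.3]
eef_rot: [[0.601, -0.8, 0.002], [-0.799, -0.601, 0.014], [-0.01, -0.01, -1.0]]
force: [0.4, -0.8, -0.0]
finger_gap: 0.3
```

```bash
python3 - <<'E'
from h import *
s=arm.read_state();print(s['clock'],s['eef_pos'],s['eef_rot'],s['force'],s['joint_pos'])
f=cams.grab_frame('wrist');save('w9',f);save('w9c',cv2.resize(f[50:190,230:430],None,fx=4,fy=4,interpolation=cv2.INTER_CUBIC))
E
```

```text
11.65 [569.14851823  64.0388353   70.34955993] [[ 0.60060977 -0.79954053  0.0016889 ]
 [-0.79948089 -0.60053611  0.01366314]
 [-0.00990999 -0.00955646 -0.99990523]] [ 0.43988556 -0.77049102 -0.00084264] [0.02862797 0.42435919 1.67815568 0.0158086  1.03705301 2.51793843]
```

View pics/w9c.png

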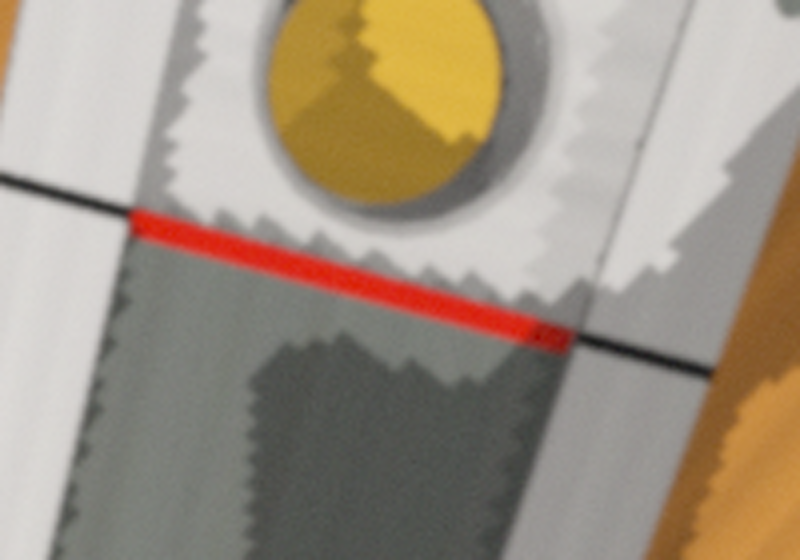

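```bash
python3 - <<'E'
from h import *
s=arm.read_state()
for z in (77,79):
    g=gap(s,(133,209),(576,330),(130,213),(579,339),(230,50,4,4),z);print(z,g)
    # mouth ellipse chamfer ring px ~ from crop: centre approx
    for zz in (z-6.5,): print('mouth', [pl('wrist',(230+x/4,50+y/4),zz,s) for x,y in ((255,95),(560,80),(400,232))])
    m,u=g[2],g[3]; print('tube est',m-22*u)
# other objects
for n,uv,z in [('cologne',(382,270),110),('small',(302,276),55),('yellow',(322,289),55),('dish',(360,240),20),('pw',(240,367),20)]:print(n,pl('side',uv,z))
E
```

```text
77 (np.float64(52.0335022695742), np.float64(0.49773149518950827), array([595.0764709 ,  -3.69178919]), array([-0.37055055,  0.9288123 ]))
mouth [array([615.59013472, -12.04668717,  70.5       ]), array([589.6354235 , -33.41154576,  70.5       ]), array([593.43212413, -10.39088163,  70.5       ])]
tube est [603.22858303 -24.12565979]
79 (np.float64(51.419604345872045), np.float64(0.48981610473802945), array([595.3478066 ,  -3.71635707]), array([-0.37055055,  0.9288123 ]))
mouth [array([615.61836513, -11.97541573,  72.5       ]), array([589.95856295, -33.09751724,  72.5       ]), array([593.71212376, -10.33842419,  72.5       ])]
tube est [603.49991873 -24.15022768]
cologne [ 712.64261035 -270.48740556  110.        ]
small [ 566.00043581 -202.6703234    55.        ]
yellow [ 595.82929994 -245.662856     55.        ]
dish [ 739.9029671  -128.26382139   20.        ]
pw [ 392.39854305 -340.94502848   20.        ]
```

Request:
apply_moves:
  motion:
    - [[0,-0.005,0.02,0,0,0.14,0],[-0.005,-0.02,0.02,0,0,0.14,0],[-0.005,-0.03,0.005,0,0,0.14,0.05],[-0.005,-0.032,0,0,0,0.14,0.05],[-0.005,-0.032,0,0,0,0.14,0.05],[-0.005,-0.032,0,0,0,0.14,0.05],[-0.005,-0.032,0,0,0,0.14,0.05],[-0.005,-0.032,0,0,0,0.14,0.05],[-0.005,-0.032,0,0,0,0.14,0.05],[-0.005,-0.032,0,0,0,0.14,0.05],[-0.005,-0.02,0,-0.013,0.002,0,0.05],[0,0,0,0,0,0,0.05]]

```text
clock: 13.2
eef_pos: [513.2, -241.4, 112.0]
eef_rot: [[0.868, 0.496, -0.02], [0.496, -0.868, -0.013], [-0.024, 0.001, -1.0]]
force: [-0.5, -0.1, 0.2]
finger_gap: 50.1
```

```bash
python3 - <<'E'
from h import *
s=arm.read_state();print(s['clock'],s['eef_pos'],s['eef_rot'],s['force'],s['joint_pos'],s['finger_gap'])
f=cams.grab_frame('wrist');save('w10',f)
E
```

```text
13.2 [ 513.20842736 -241.39869477  112.03062623] [[ 8.68082706e-01  4.96002779e-01 -2.03386213e-02]
 [ 4.95839457e-01 -8.68320360e-01 -1.27665403e-02]
 [-2.39926784e-02  9.97721902e-04 -9.99711636e-01]] [-0.5428828  -0.14706992  0.20369311] [-0.49912558  0.37954964  1.62771301 -0.0229875   1.14617859  0.5622878 ] 50.06929978967215
```

View pics/w10.png

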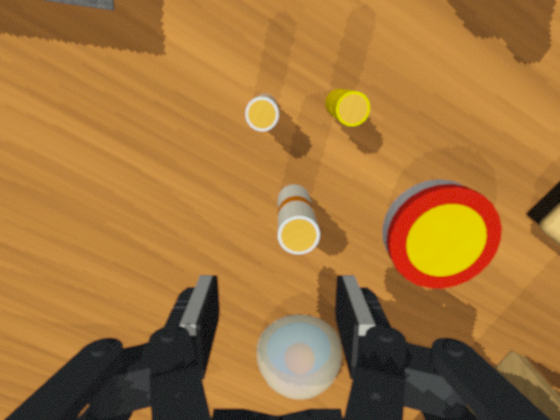

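The roll's top is centred at (299,236), with its base near (294,196). The small roll is at (262,113), the yellow one at (350,107), and the tin and dome are clear.

```bash
python3 - <<'E'
from h import *
np.set_printoptions(precision=1,suppress=True)
s=arm.read_state()
f=load('w10');h=cv2.cvtColor(f,cv2.COLOR_RGB2HSV)
m=((h[...,2]>100)&(((h[...,1]<60))|((h[...,0]>17)&(h[...,0]<30)&(h[...,1]>150)&(h[...,2]>190)))).astype('uint8')[205:265,270:330]
save('w10c',cv2.resize(f[170:270,240:340],None,fx=5,fy=5,interpolation=cv2.INTER_CUBIC))
P=pl('wrist',(299,236),72,s);print(P,pl('wrist',(262,113),50,s),pl('wrist',(294,197),0,s),pl('wrist',(446,240),27,s),pl('wrist',(299,355),30,s))
print('radius',np.linalg.norm(pl('wrist',(278,236),72,s)-pl('wrist',(320,236),72,s)))
print(s['eef_rot'].T@(P-s['eef_pos']), P-s['eef_pos'])
E
```

```text
[ 514.1 -256.1   72. ] [ 566.4 -199.5   50. ] [ 516.7 -254.5    0. ] [ 551.6 -368.    27. ] [ 404.  -324.7   30. ]
radius 26.56569773241026
[-6.1 13.8 40.2] [  0.8 -15.5 -40. ]
```

View pics/w10c.png

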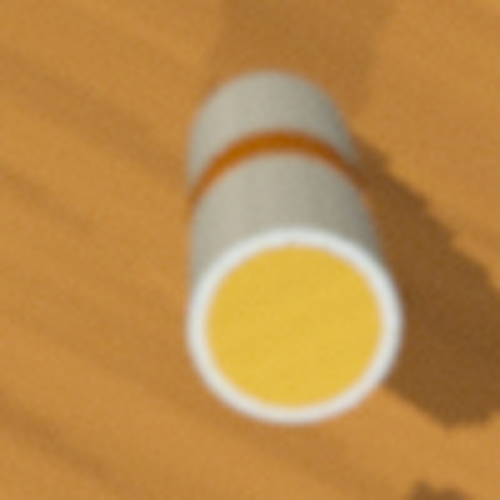

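Request:
apply_moves:
  motion:
    - [[0.001,-0.007,-0.01,0.013,-0.02,0,0.05],[0.001,-0.007,-0.02,0,0,0,0.05],[0,0,-0.02,0,0,0,0.05],[0,0,-0.01,0,0,0,0.05],[0,0,0,0,0,0,0.05]]

```text
clock: 13.88
eef_pos: [515.6, -251.1, 48.8]
eef_rot: [[0.867, 0.498, 0.002], [0.498, -0.867, 0.005], [0.004, -0.003, -1.0]]
force: [0.3, -0.4, -0.6]
finger_gap: 49.9
```

```bash
python3 - <<'E'
from h import *
np.set_printoptions(precision=3,suppress=True)
s=arm.read_state();print(s['clock'],s['eef_pos'],s['eef_rot'])
f=cams.grab_frame('wrist');save('w11',f)
f=cams.grab_frame('side');save('side11',cv2.resize(f[240:360,220:370],None,fx=5,fy=5,interpolation=cv2.INTER_CUBIC))
E
```

```text
13.875 [ 515.646 -251.099   48.786] [[ 0.867  0.498  0.002]
 [ 0.498 -0.867  0.005]
 [ 0.004 -0.003 -1.   ]]
```

View pics/w11.png

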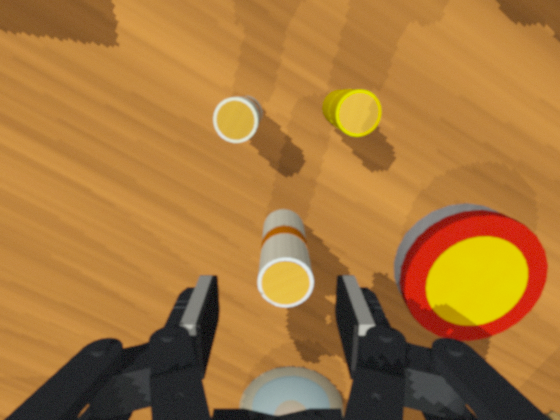

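View pics/side11.png

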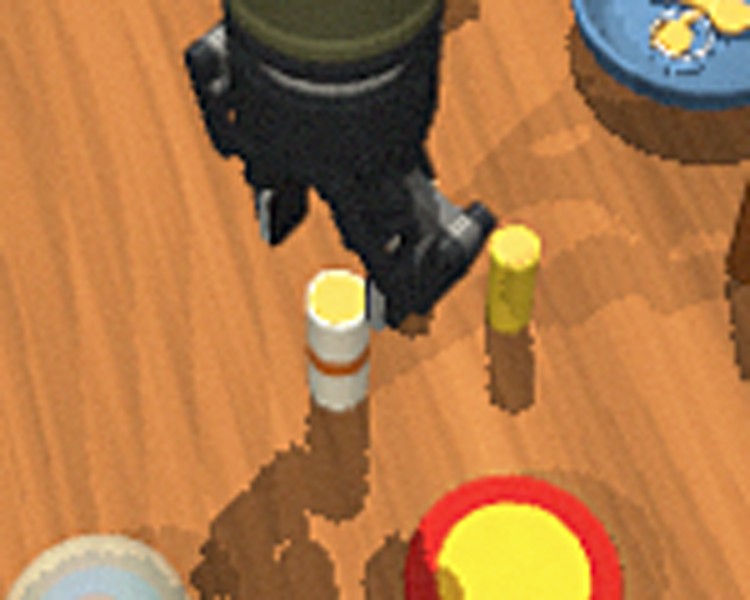

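```bash
python3 - <<'E'
from h import *
np.set_printoptions(precision=1,suppress=True)
s=arm.read_state()
P=pl('wrist',(286,282),72,s);print(P,P-s['eef_pos'],s['eef_rot'].T@(P-s['eef_pos']))
for d in (-39,-42,-46):
  for y in (-25,25):
    for x in (-11,11): print(d,y,x,proj('wrist',s['eef_pos']+s['eef_rot']@[x,y,d],s))
E
```

```text
[ 515.  -257.3   72. ] [-1.5 -5.7 22.2] [ -4.    4.2 -22.2]
-39 -25 -11 [219.8 315.5]
-39 -25 11 [217.1 270.1]
-39 25 -11 [334.6 315.4]
-39 25 11 [337.2 270. ]
-42 -25 -11 [218.7 319.5]
-42 -25 11 [215.9 273.5]
-42 25 -11 [335.7 319.5]
-42 25 11 [338.4 273.4]
-46 -25 -11 [217.3 325.2]
-46 -25 11 [214.4 278.3]
-46 25 -11 [337.1 325.1]
-46 25 11 [339.9 278.2]
```

Request:
apply_moves:
  motion:
    - [[-0.001,-0.006,0,0,0,0,0.05],[0,0,-0.01,0,0,0,0.05],[0,0,-0.014,0,0,0,0.05],[0,0,-0.014,0,0,0,0.05],[0,0,0,0,0,0,0.05]]

```text
clock: 14.6
eef_pos: [516.2, -258.5, 10.6]
eef_rot: [[0.867, 0.498, 0.006], [0.498, -0.867, 0.002], [0.007, 0.001, -1.0]]
force: [-0.0, 0.2, -1.1]
finger_gap: 49.9
```

```bash
python3 - <<'E'
from h import *
np.set_printoptions(precision=3,suppress=True)
s=arm.read_state();print(s['clock'],s['eef_pos'],s['eef_rot'],s['force'])
f=cams.grab_frame('wrist');save('w12',f)
f=cams.grab_frame('side');save('side12',cv2.resize(f[240:360,220:370],None,fx=5,fy=5,interpolation=cv2.INTER_CUBIC))
E
```

```text
14.6 [ 516.217 -258.466   10.552] [[ 0.867  0.498  0.006]
 [ 0.498 -0.867  0.002]
 [ 0.007  0.001 -1.   ]] [-0.028  0.209 -1.139]
```

View pics/w12.png

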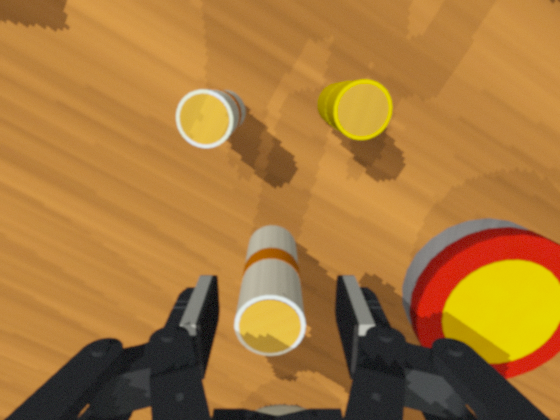

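View pics/side12.png

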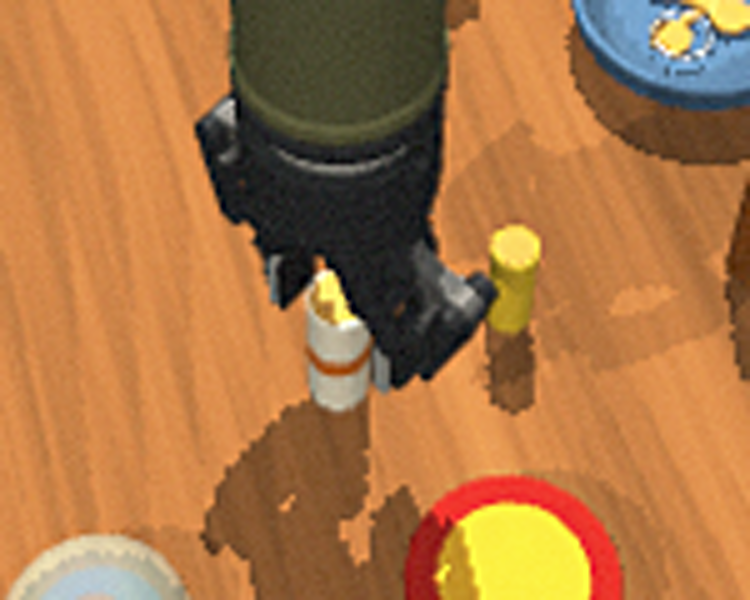

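```bash
python3 - <<'E'
from h import *
np.set_printoptions(precision=1,suppress=True)
s=arm.read_state()
P=pl('wrist',(270,325),72,s);print(P,P-s['eef_pos'],s['eef_rot'].T@(P-s['eef_pos']))
E
```

```text
[ 514.7 -257.2   72. ] [-2.5  1.9 60.3] [ -0.7  -2.7 -60.3]
```

Request:
apply_moves:
  motion:
    - [[-0.002,0.002,0,0,0,0,0.05],[0,0,0,0,0,0,0.035],[0,0,0,0,0,0,0.02],[0,0,0,0,0,0,0.02],[0,0,0,0,0,0,0.01],[0,0,0,0,0,0,0.01]]
  squeeze: 40

```text
clock: 15.45
eef_pos: [515.7, -257.1, 12.7]
eef_rot: [[0.867, 0.498, 0.01], [0.498, -0.867, 0.0], [0.009, 0.005, -1.0]]
force: [0.5, 0.3, -0.8]
finger_gap: 24.8
```

Request:
apply_moves:
  motion:
    - [[0,0,0.003,0,0,0,0.01],[0,0,0.006,0,0,0,0.01],[0,0,0,0,0,0,0.01]]

```text
clock: 15.82
eef_pos: [515.5, -257.0, 22.0]
eef_rot: [[0.867, 0.498, 0.009], [0.498, -0.867, 0.0], [0.008, 0.004, -1.0]]
force: [-0.5, 0.0, -2.1]
finger_gap: 24.8
```

```bash
python3 - <<'E'
from h import *
np.set_printoptions(precision=3,suppress=True)
s=arm.read_state();print(s['clock'],s['eef_pos'],s['eef_rot'],s['force'],s['finger_gap'])
f=cams.grab_frame('wrist');save('w13',f)
f=cams.grab_frame('side');save('side13',cv2.resize(f[240:360,220:370],None,fx=5,fy=5,interpolation=cv2.INTER_CUBIC))
E
```

```text
15.825 [ 515.456 -257.004   22.023] [[ 0.867  0.498  0.009]
 [ 0.498 -0.867  0.   ]
 [ 0.008  0.004 -1.   ]] [-0.452  0.023 -2.056] 24.7688846976736
```

View pics/w13.png

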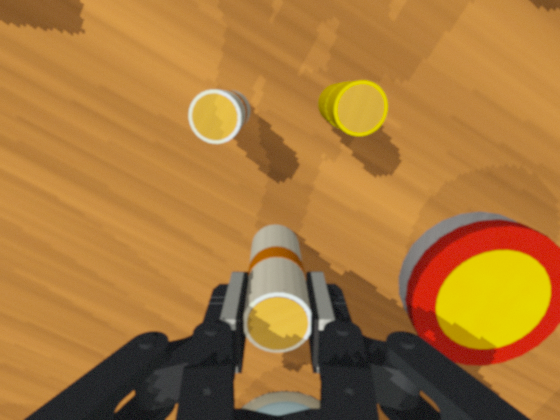

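View pics/side13.png

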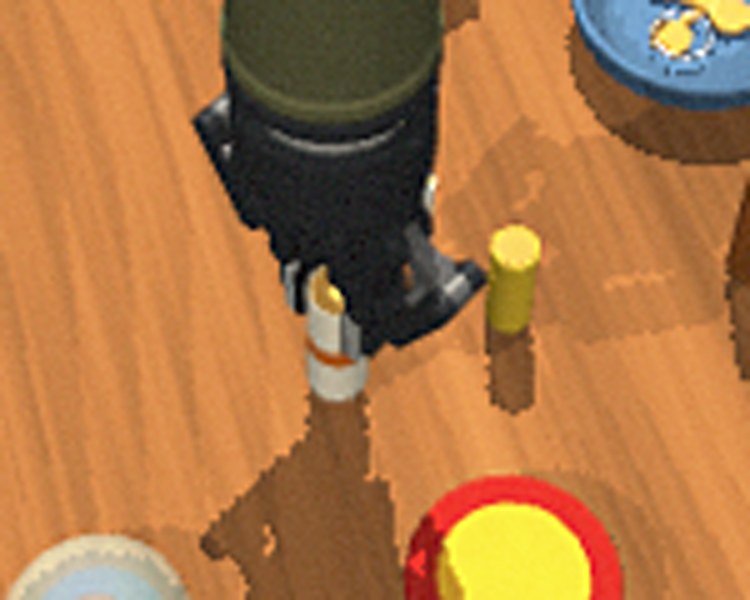

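Request:
apply_moves:
  motion:
    - [[0,0,0.025,0,0,0,0.01],[0,0,0.03,0,0,0,0.01],[0,0.005,0.03,0,0,0,0.01],[0.006,0.016,0.01,0,0,0,0.01],[0.009,0.023,0,0,0,0,0.01],[0.009,0.023,0,0,0,0,0.01],[0.009,0.023,0,0,0,0,0.01],[0.009,0.023,0,0,0,0,0.01],[0.009,0.023,0,0,0,0,0.01],[0.009,0.023,0,0,0,0,0.01],[0.009,0.023,0,0,0,0,0.01],[0.009,0.023,0,0,0,0,0.01],[0.006,0.015,0,0,0,0,0.01],[0,0,0,0,0,0,0.01],[0,0,0,0,0,0,0.01]]

```text
clock: 17.8
eef_pos: [594.0, -17.9, 108.1]
eef_rot: [[0.866, 0.5, -0.009], [0.5, -0.866, 0.009], [-0.004, -0.013, -1.0]]
force: [-1.0, 0.3, -2.2]
finger_gap: 24.7
```

```bash
python3 - <<'E'
from h import *
np.set_printoptions(precision=3,suppress=True)
s=arm.read_state();print(s['clock'],s['eef_pos'],s['eef_rot'],s['force'],s['finger_gap'])
f=cams.grab_frame('wrist');save('w14',f)
f=cams.grab_frame('side');save('side14',cv2.resize(f[120:270,200:340],None,fx=4,fy=4,interpolation=cv2.INTER_CUBIC))
E
```

```text
17.8 [594.016 -17.868 108.057] [[ 0.866  0.5   -0.009]
 [ 0.5   -0.866  0.009]
 [-0.004 -0.013 -1.   ]] [-1.047  0.297 -2.201] 24.69515384333988
```

View pics/w14.png

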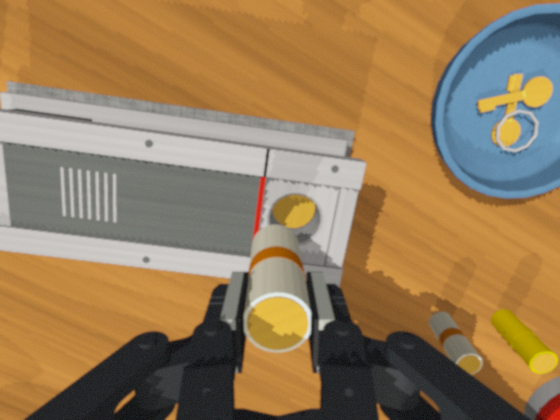

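View pics/side14.png

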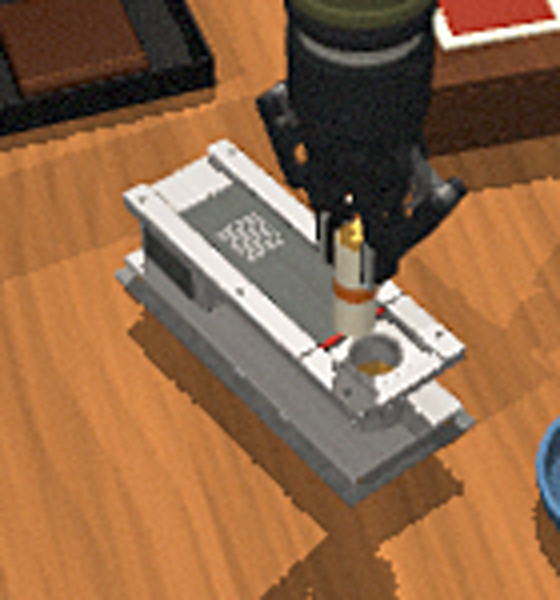

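```bash
python3 - <<'E'
from h import *
np.set_printoptions(precision=2,suppress=True)
s=arm.read_state()
for z in (166,168): 
    P=pl('wrist',(277,322),z,s);print(P,s['eef_rot'].T@(P-s['eef_pos']))
f=load('w14');save('w14c',cv2.resize(f[130:290,220:380],None,fx=4,fy=3.75,interpolation=cv2.INTER_CUBIC))
print('exp mouth px', proj('wrist',np.array([603.5,-24.3,74]),s))
E
```

```text
[593.55 -19.32 166.  ] [ -1.22  -0.07 -57.74]
[594.79 -18.64 168.  ] [  0.19  -0.06 -59.74]
exp mouth px [294.26 222.62]
```

View pics/w14c.png

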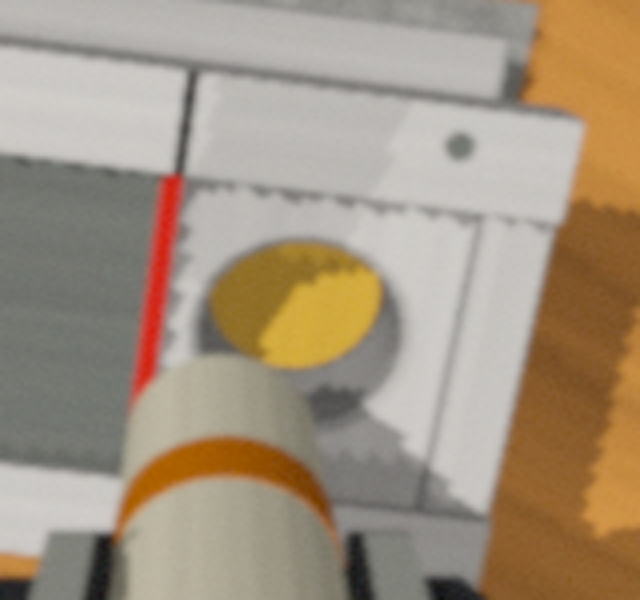

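```bash
python3 - <<'E'
from h import *
np.set_printoptions(precision=2,suppress=True)
s=arm.read_state()
for z in (72.5,74.5):
    c=[pl('wrist',(220+x/4,130+y/3.75),z,s)[:2] for x,y in ((197,330),(403,325),(303,240),(320,420))]
    print(z,c,(c[0]+c[1])/2,(c[2]+c[3])/2,np.linalg.norm(c[0]-c[1]),np.linalg.norm(c[2]-c[3]))
E
```

```text
72.5 [array([597.97,  -9.91]), array([614.44, -36.56]), array([619.11, -16.1 ]), array([593.78, -34.29])] [606.2  -23.24] [606.44 -25.19] 31.3278754597026 31.18513305816694
74.5 [array([598.62,  -9.62]), array([614.94, -36.02]), array([619.56, -15.75]), array([594.47, -33.77])] [606.78 -22.82] [607.02 -24.76] 31.034058694935307 30.892655040761216
```

Request:
apply_moves:
  motion:
    - [[0.006,-0.003,0,-0.009,-0.018,0,0.01],[0.006,-0.003,-0.004,0,0,0,0.01],[0,0,-0.006,0,0,0,0.01],[0,0,-0.002,0,0,0,0.01],[0,0,0,0,0,0,0.01]]

```text
clock: 18.52
eef_pos: [606.6, -26.9, 95.4]
eef_rot: [[0.868, 0.496, 0.01], [0.496, -0.868, -0.001], [0.008, 0.006, -1.0]]
force: [0.3, -0.9, -1.7]
finger_gap: 24.8
```

```bash
python3 - <<'E'
from h import *
np.set_printoptions(precision=3,suppress=True)
s=arm.read_state();print(s['clock'],s['eef_pos'],s['eef_rot'],s['force'],s['finger_gap'])
f=cams.grab_frame('wrist');save('w15',f);a=cv2.resize(f[150:310,200:360],None,fx=3.75,fy=3.75,interpolation=cv2.INTER_CUBIC);save('w15c',a)
f=cams.grab_frame('side');a=cv2.resize(f[170:240,250:320],(400,400),interpolation=cv2.INTER_CUBIC)
f=cams.grab_frame('scene');b=cv2.resize(f[170:250,220:300],(400,400),interpolation=cv2.INTER_CUBIC)
save('ss15',np.hstack([a,b]))
E
```

```text
18.525 [606.582 -26.926  95.412] [[ 0.868  0.496  0.01 ]
 [ 0.496 -0.868 -0.001]
 [ 0.008  0.006 -1.   ]] [ 0.294 -0.932 -1.663] 24.82386524959641
```

View pics/w15c.png

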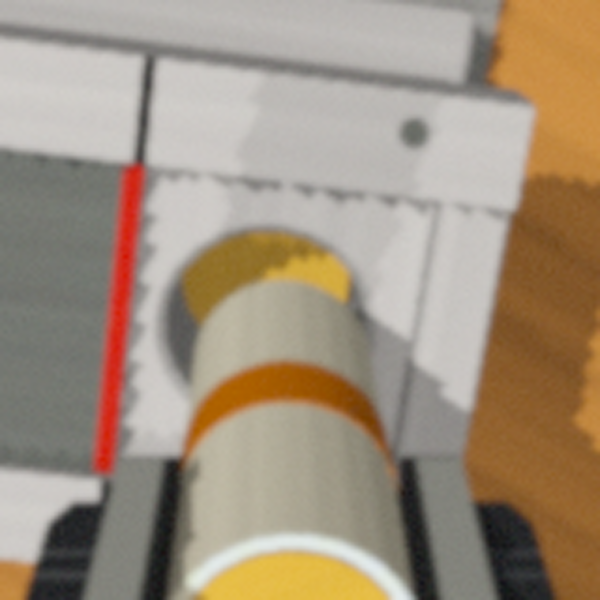

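View pics/ss15.png

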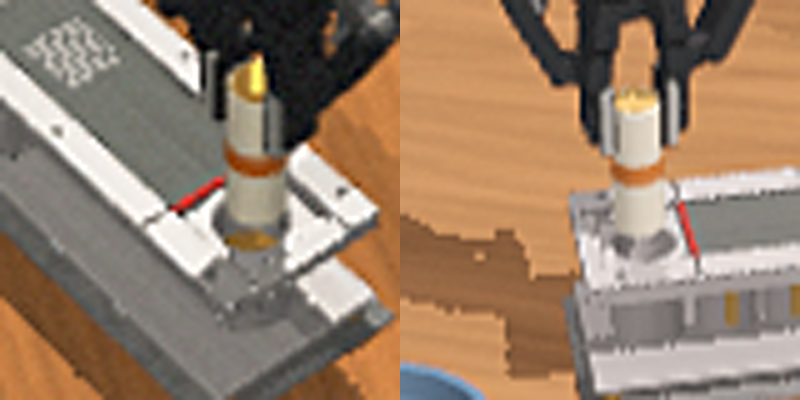

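```bash
python3 - <<'E'
from h import *
np.set_printoptions(precision=2,suppress=True)
s=arm.read_state()
for z in (73,75): print('mouth',pl('wrist',(270.4,235.3),z,s)-s['eef_pos'], 'back edge',pl('wrist',(200+262/3.75,150+228/3.75),z,s)-16*s['eef_rot'][:,0])
print('rollfront',pl('wrist',(274.1,150+280/3.75),95.4-12.7,s)-13*s['eef_rot'][:,0]-s['eef_pos'])
print('rolltop rim front',pl('wrist',(200+300/3.75,150+537/3.75),95.4-12.7+72,s)-13*s['eef_rot'][:,0]-s['eef_pos'])
# geometry checks in side/scene
for xy in ((606.4,-27.1),(605,-24)): print(xy,[(proj('side',np.array([*xy,z]))-[250,170])*400/70 for z in (74,82.7)],[(proj('scene',np.array([*xy,z]))-[220,170])*5+[400,0] for z in (74,82.7)])
E
```

```text
mouth [ -0.4    4.14 -22.82] back edge [605.4  -23.01  72.85]
mouth [  0.3    4.51 -20.82] back edge [605.97 -22.71  74.85]
rollfront [ -1.83   0.78 -13.24]
rolltop rim front [-1.13 -1.45 58.76]
(606.4, -27.1) [array([253.76, 215.91]), array([253.99, 202.17])] [array([625.96, 235.47]), array([625.59, 221.41])]
(605, -24) [array([248.3, 211.4]), array([248.5 , 197.66])] [array([632.55, 234.64]), array([632.21, 220.59])]
```

Request:
apply_moves:
  motion:
    - [[0,0.0032,0,0,0,0,0.01],[0,0,-0.003,0,0,0,0.01],[-0.0005,0,-0.002,0,0,0,0.01],[0,0,0,0,0,0,0.01]]

```text
clock: 19.18
eef_pos: [606.4, -23.0, 90.8]
eef_rot: [[0.868, 0.497, 0.011], [0.497, -0.868, -0.001], [0.01, 0.006, -1.0]]
force: [-0.1, -0.3, -2.6]
finger_gap: 24.8
```

```bash
python3 - <<'E'
from h import *
np.set_printoptions(precision=3,suppress=True)
s=arm.read_state();print(s['clock'],s['eef_pos'],s['eef_rot'],s['force'],s['finger_gap'])
f=cams.grab_frame('wrist');save('w16',f);a=cv2.resize(f[150:310,200:360],None,fx=3.75,fy=3.75,interpolation=cv2.INTER_CUBIC);save('w16c',a)
f=cams.grab_frame('side');a=cv2.resize(f[170:240,250:320],(400,400),interpolation=cv2.INTER_CUBIC)
f=cams.grab_frame('scene');b=cv2.resize(f[170:250,220:300],(400,400),interpolation=cv2.INTER_CUBIC)
save('ss16',np.hstack([a,b]))
E
```

```text
19.175 [606.393 -23.015  90.83 ] [[ 0.868  0.497  0.011]
 [ 0.497 -0.868 -0.001]
 [ 0.01   0.006 -1.   ]] [-0.112 -0.343 -2.6  ] 24.7598683649255
```

View pics/w16c.png

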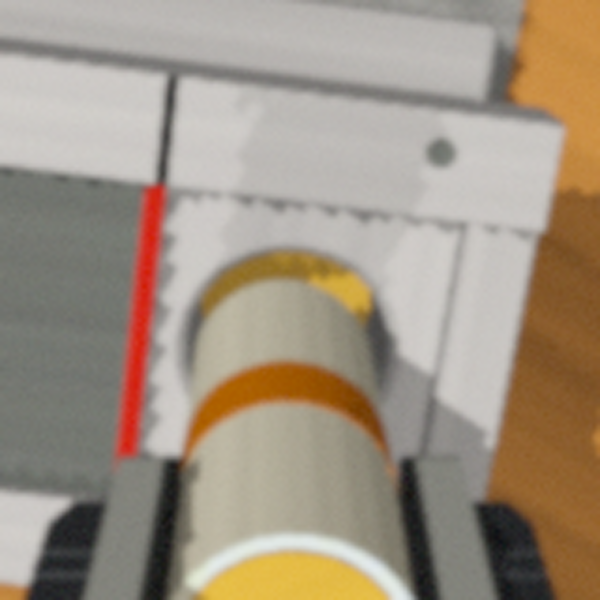

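View pics/ss16.png

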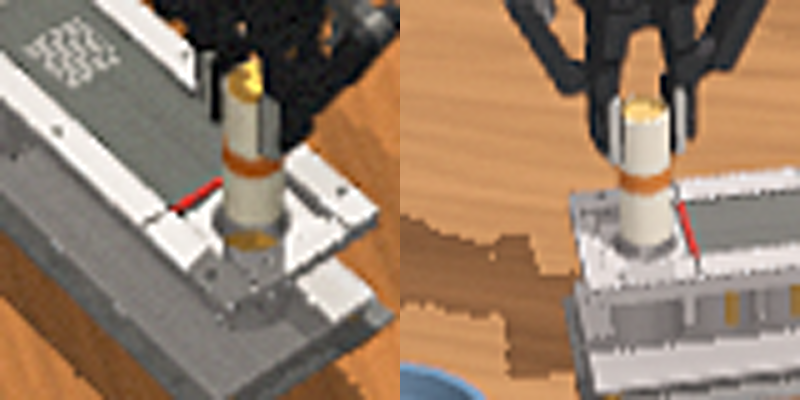

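Request:
apply_moves:
  motion:
    - [[0,0,-0.003,0,0,0,0.01],[0,0,-0.003,0,0,0,0.01]]

```text
clock: 19.58
eef_pos: [607.1, -23.3, 85.1]
eef_rot: [[0.868, 0.497, 0.013], [0.497, -0.868, -0.001], [0.011, 0.007, -1.0]]
force: [-0.3, -0.1, -2.0]
finger_gap: 24.8
```

Request:
apply_moves:
  motion:
    - [[0,0,-0.003,0,0,0,0.01],[0,0,-0.003,0,0,0,0.01]]

```text
clock: 19.82
eef_pos: [606.9, -23.3, 78.5]
eef_rot: [[0.868, 0.497, 0.013], [0.497, -0.868, -0.001], [0.011, 0.007, -1.0]]
force: [0.4, 0.2, -3.0]
finger_gap: 24.4
```

Request:
apply_moves:
  motion:
    - [[0,0,-0.003,0,0,0,0.01],[0,0,-0.003,0,0,0,0.01]]

```text
clock: 20.08
eef_pos: [606.9, -23.3, 72.0]
eef_rot: [[0.868, 0.497, 0.012], [0.497, -0.868, -0.001], [0.01, 0.007, -1.0]]
force: [-0.1, 0.6, -2.0]
finger_gap: 24.6
```

Request:
apply_moves:
  motion:
    - [[0,0,-0.003,0,0,0,0.01],[0,0,-0.003,0,0,0,0.01]]

```text
clock: 20.32
eef_pos: [606.9, -23.3, 65.5]
eef_rot: [[0.868, 0.497, 0.012], [0.497, -0.868, -0.001], [0.01, 0.007, -1.0]]
force: [0.4, -0.9, -1.2]
finger_gap: 24.5
```

Request:
apply_moves:
  motion:
    - [[0,0,-0.002,0,0,0,0.01],[0,0,-0.002,0,0,0,0.01]]

```text
clock: 20.58
eef_pos: [606.8, -23.3, 61.1]
eef_rot: [[0.868, 0.497, 0.012], [0.497, -0.868, -0.001], [0.01, 0.007, -1.0]]
force: [0.6, 0.7, -1.8]
finger_gap: 24.5
```

Request:
apply_moves:
  motion:
    - [[0,0,-0.002,0,0,0,0.01],[0,0,-0.002,0,0,0,0.01]]

```text
clock: 20.82
eef_pos: [606.9, -23.2, 57.0]
eef_rot: [[0.868, 0.497, 0.012], [0.497, -0.868, -0.001], [0.01, 0.007, -1.0]]
force: [0.3, 0.5, -1.4]
finger_gap: 25.0
```

```bash
python3 - <<'E'
from h import *
np.set_printoptions(precision=3,suppress=True)
s=arm.read_state();print(s['clock'],s['eef_pos'],s['force'])
f=cams.grab_frame('wrist');save('w17',f);a=cv2.resize(f[150:310,200:360],(400,400),interpolation=cv2.INTER_CUBIC)
f=cams.grab_frame('scene');b=cv2.resize(f[170:250,220:300],(400,400),interpolation=cv2.INTER_CUBIC)
save('ss17',np.hstack([a,b]))
E
```

```text
20.825 [606.894 -23.233  56.981] [ 0.265  0.487 -1.381]
```

View pics/ss17.png

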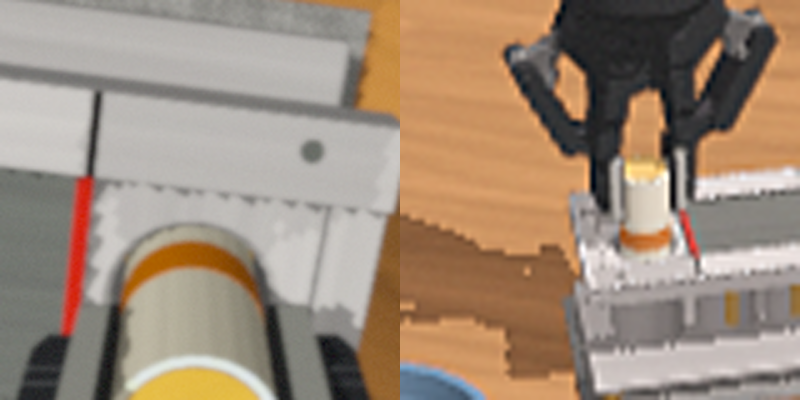

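Request:
apply_moves:
  motion:
    - [[0,0,-0.0015,0,0,0,0.01],[0,0,-0.0015,0,0,0,0.01]]

```text
clock: 21.18
eef_pos: [607.0, -23.2, 54.0]
eef_rot: [[0.868, 0.497, 0.013], [0.497, -0.868, -0.001], [0.01, 0.007, -1.0]]
force: [-0.1, 0.9, -1.4]
finger_gap: 24.4
```

Request:
apply_moves:
  motion:
    - [[0,0,-0.001,0,0,0,0.01]]

```text
clock: 21.3
eef_pos: [607.0, -23.2, 52.9]
eef_rot: [[0.868, 0.497, 0.013], [0.497, -0.868, -0.001], [0.01, 0.007, -1.0]]
force: [-0.8, -0.6, -0.8]
finger_gap: 24.9
```

Request:
apply_moves:
  motion:
    - [[0,0,-0.001,0,0,0,0.01]]

```text
clock: 21.42
eef_pos: [606.9, -23.2, 51.9]
eef_rot: [[0.868, 0.497, 0.013], [0.497, -0.868, -0.001], [0.011, 0.007, -1.0]]
force: [-1.1, 0.6, -1.2]
finger_gap: 24.6
```

Request:
apply_moves:
  motion:
    - [[0,0,-0.001,0,0,0,0.01]]

```text
clock: 21.55
eef_pos: [607.0, -23.2, 50.8]
eef_rot: [[0.868, 0.497, 0.013], [0.497, -0.868, -0.001], [0.011, 0.007, -1.0]]
force: [-0.6, 0.1, -1.0]
finger_gap: 24.5
```

Request:
apply_moves:
  motion:
    - [[0,0,-0.001,0,0,0,0.01]]

```text
clock: 21.68
eef_pos: [606.9, -23.2, 49.7]
eef_rot: [[0.868, 0.497, 0.012], [0.497, -0.868, -0.001], [0.01, 0.007, -1.0]]
force: [0.1, -0.1, -1.0]
finger_gap: 24.7
```

Request:
apply_moves:
  motion:
    - [[0,0,-0.001,0,0,0,0.01]]

```text
clock: 21.8
eef_pos: [606.9, -23.1, 48.7]
eef_rot: [[0.868, 0.497, 0.013], [0.497, -0.868, -0.001], [0.01, 0.007, -1.0]]
force: [0.2, -0.2, -0.8]
finger_gap: 24.7
```

```bash
python3 - <<'E'
from h import *
s=arm.read_state();print(s['clock'],s['eef_pos'],s['force'])
f=cams.grab_frame('wrist');save('w18',f);a=cv2.resize(f[150:310,200:360],(400,400),interpolation=cv2.INTER_CUBIC)
f=cams.grab_frame('scene');b=cv2.resize(f[170:250,220:300],(400,400),interpolation=cv2.INTER_CUBIC)
save('ss18',np.hstack([a,b]))
E
```

```text
21.8 [606.93470408 -23.14835513  48.70037546] [ 0.24095392 -0.20764381 -0.80966787]
```

View pics/ss18.png

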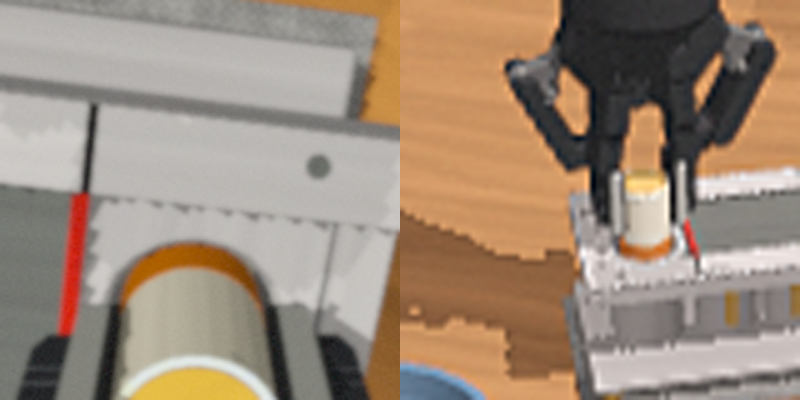

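Request:
apply_moves:
  motion:
    - [[0,0,-0.001,0,0,0,0.01]]

```text
clock: 22.02
eef_pos: [607.0, -23.2, 47.7]
eef_rot: [[0.868, 0.497, 0.013], [0.497, -0.868, -0.001], [0.011, 0.007, -1.0]]
force: [-0.1, -0.4, -1.2]
finger_gap: 24.9
```

Request:
apply_moves:
  motion:
    - [[0,0,-0.001,0,0,0,0.01]]

```text
clock: 22.15
eef_pos: [607.0, -23.2, 46.6]
eef_rot: [[0.868, 0.497, 0.013], [0.497, -0.868, -0.001], [0.011, 0.007, -1.0]]
force: [0.3, 1.6, 0.6]
finger_gap: 24.6
```

Request:
apply_moves:
  motion:
    - [[0,0,-0.001,0,0,0,0.01]]

```text
clock: 22.28
eef_pos: [607.2, -23.1, 46.4]
eef_rot: [[0.868, 0.497, 0.013], [0.497, -0.868, -0.001], [0.011, 0.007, -1.0]]
force: [-3.3, 1.2, 8.1]
finger_gap: 24.2
```

The roll has bottomed firmly: force went to +8 N at reading 46.4. Now I'll release and lift.

Request:
apply_moves:
  motion:
    - [[0,0,0.0005,0,0,0,0.01],[0,0,0,0,0,0,0.03],[0,0,0,0,0,0,0.04],[0,0,0,0,0,0,0.045],[0,0,0,0,0,0,0.045]]

```text
clock: 22.9
eef_pos: [608.1, -23.4, 47.3]
eef_rot: [[0.868, 0.497, 0.015], [0.497, -0.868, -0.001], [0.013, 0.008, -1.0]]
force: [-0.2, -0.3, -0.5]
finger_gap: 45.3
```

Request:
apply_moves:
  motion:
    - [[0,0,0.005,0,0,0,0.045],[0,0,0.01,0,0,0,0.045],[0,0,0.02,0,0,0,0.045],[0,0,0.02,0,0,0,0.045],[0,0,0.02,0,0,0,0.045],[-0.02,0,0.01,0,0,0,0.045],[-0.02,0,0,0,0,0,0.045],[0,0,0,0,0,0,0.045]]

```text
clock: 23.9
eef_pos: [564.5, -23.3, 138.3]
eef_rot: [[0.868, 0.497, 0.016], [0.497, -0.868, -0.001], [0.013, 0.009, -1.0]]
force: [0.4, -0.9, 0.3]
finger_gap: 44.6
```

```bash
python3 - <<'E'
from h import *
s=arm.read_state();print(s['clock'],s['eef_pos'],s['force'])
f=cams.grab_frame('wrist');save('w19',f)
f=cams.grab_frame('side');a=cv2.resize(f[170:240,250:320],(400,400),interpolation=cv2.INTER_CUBIC)
f=cams.grab_frame('scene');b=cv2.resize(f[170:250,220:300],(400,400),interpolation=cv2.INTER_CUBIC)
save('ss19',np.hstack([a,b]))
E
```

```text
23.9 [564.46181305 -23.28962867 138.31316662] [ 0.36829176 -0.92955435  0.28386209]
```

View pics/w19.png

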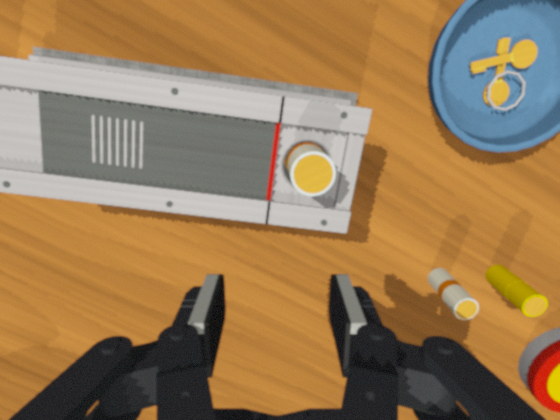

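View pics/ss19.png

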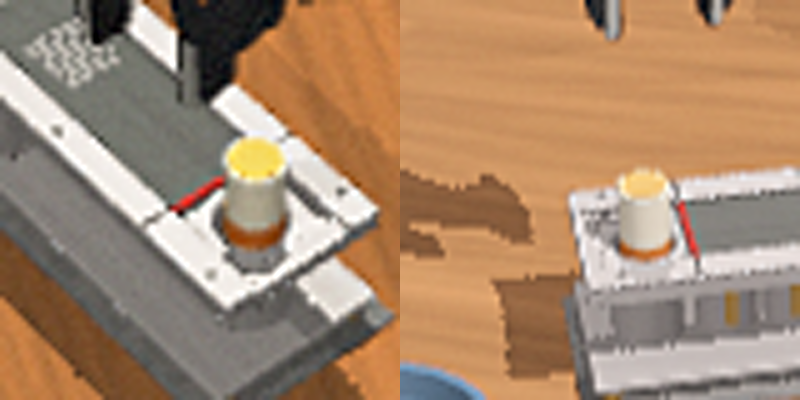

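```bash
python3 - <<'E'
from h import *
np.set_printoptions(precision=2,suppress=True)
s=arm.read_state()
S=('side',(250+255*.175,170+159*.175));C=('scene',(220+243/5,170+185/5));W=(312,172)
print(tri([ray(*S),ray(*C)]),tri([ray(*S),ray(*C),ray('wrist',W,s)]))
print(tri([ray(*S),ray('wrist',W,s)]),tri([ray(*C),ray('wrist',W,s)]))
f=cams.grab_frame('wrist');save('w20',f);save('w20c',cv2.resize(f[80:240,240:380],None,fx=5,fy=3.75,interpolation=cv2.INTER_CUBIC))
f=cams.grab_frame('side');save('side20',cv2.resize(f[170:245,250:325],None,fx=8,fy=8,interpolation=cv2.INTER_CUBIC))
E
```

```text
[607.01 -19.77 104.4 ] [608.19 -20.99 105.22]
[608.89 -22.89 104.07] [610.02 -19.5  108.94]
```

View pics/w20c.png

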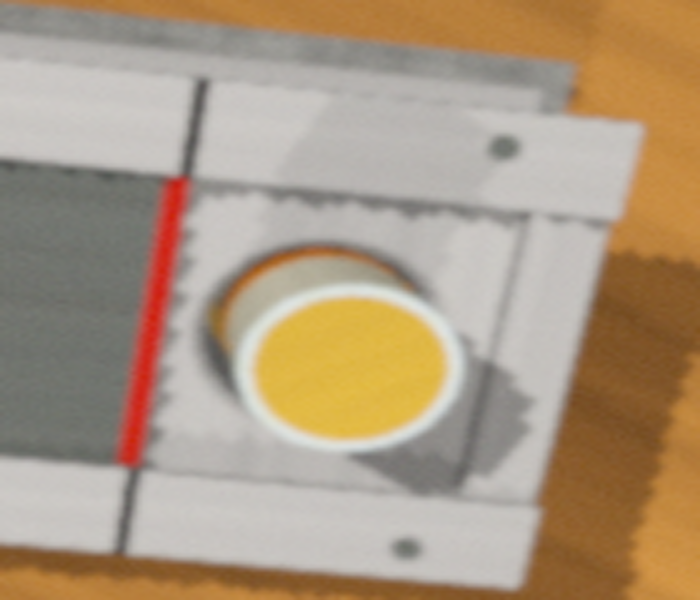

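View pics/side20.png

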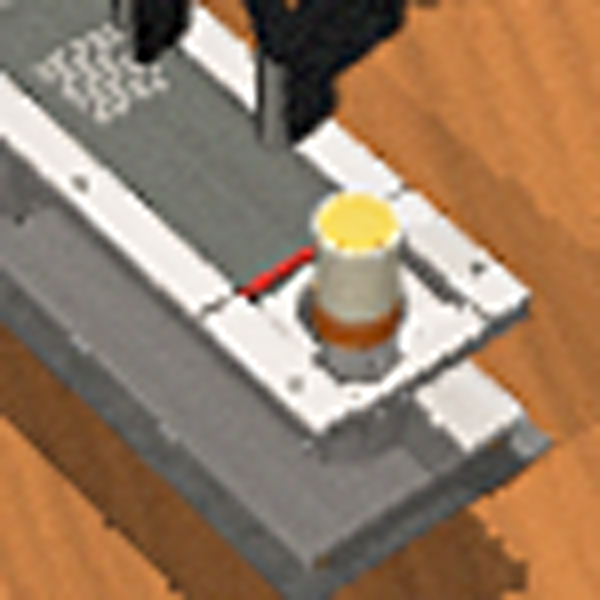

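The cover edge is still within about 0.5 mm of the line: red edge (188,180)–(143,462) against line (188,178)–(134,468) in the crop. The roll stands upright, with its band just at the deck. I'll hand it in.

```bash
python3 - <<'E'
from h import *
s=arm.read_state();print(s['clock'],s['force'])
print(arm.job_done())
E
```

```text
24.15 [-0.13891683 -0.27625748  0.38026225]
the job is handed in; nothing more can be done
None
```

The roll is standing in the empty end tube with the cover left at the line, and I handed the job in at 24.15 s; no verdict is reported.

- **Cover:** I dragged it back with closed fingertips, and the vertical force stayed between about 6 and 10 N. The last pictures show the red edge about 0.5 mm short of the line's middle, by direct reading.
- **Roll:** I took the larger banded roll and lowered it until it bottomed, at about +8 N. Then I released it and lifted the arm clear. It stands upright with its orange band just at the deck, and the arm is touching nothing. I did not touch anything else on the dresser.
- **Fingertips disagree with the reported TCP:** all three cameras showed the real fingertips roughly 35–40 mm behind it. I found this when the first descent made no contact, and allowed for it afterwards.
- **Deck height disagrees:** the cover touch suggested a deck height of about 74 mm, using the camera estimate of the fingertips. The bottomed roll suggests about 69–70 mm. I relied on the force of bottoming and the band's position as evidence that the roll is home.
- **Mouth position:** camera views of the tube mouth differed by up to about 3 mm. I centred the roll by eye in the views just above the mouth, and it went in without side force.

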